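# Slide the sample tray under the feed canopy

### The arm

A 7-joint arm with a two-finger parallel gripper is mounted at the origin on the work surface. World frame = base frame: x ahead of the robot, y to its left, z up, the work surface at z = 0. Lengths are in m, angles in rad, forces in N, time in s.
With the tool pointing down it reaches from about 0.4 to 0.85 m from the base axis. Payload 4.5 kg.
Tool frame: the origin (TCP) lies at the very end of the fingers, on their centre line; the grasp point (between the pads) lies 19 mm behind it (r.grip_point_offset is the distance from the TCP to the grasp point, in m); z points along the fingers, y is the line along which they close (so a half turn about z gives the same grasp; the last joint's range is limited). The gripper opens to 88 mm and grips with 3 to 60 N. Pads are 18 mm wide; open, the fingers measure 123 mm over their backs; the gripper's body (75 mm by 187 mm) begins 45 mm behind the grasp point.
Start: joints at [1.14, 0.689, -0.195, 1.565, 0.157, 0.902, -0.215], TCP at [0.28, -0.559, 0.206] pointing down, gripper open.
Joint ranges: [-3.01, 3.01], [-0.46, 2.08], [-1.47, 1.51], [0.13, 2.56], [-1, 4.14], [0.04, 2.09], [-2.66, 2.66]. Speed limits (rad/s): [2.57, 2.57, 3.14, 3.14, 3.14, 3.14, 3.14].

### API

Orientations are given as a unit quaternion [x, y, z, w].
In Python, from plant import r gives the robot as it stands.
- The arm moves only by the tool carry_out, never from a script. Its argument "rows" is a list of rows, each a list of 3 entries, a list of its own where there are three numbers: the shift along the tool's x, y, z in cm, then the turn, a rotation vector about the tool's x, y, z in degrees, then the closure, from 0 (fully open) to 1 (shut). A call has 1 to 12 rows; each row is the pose to reach, as a shift and turn from the pose commanded when the call began, along the tool's axes at that moment; what a row does not reach only later rows make up. A row lasts 1/10 s, in which the tool goes at most 50 mm and 8.59 degrees, less where a joint would pass 70% of its speed; a pose out of reach is approached as far as the arm can. A call with a gripper value outside its range is refused whole. The fingers move at their own pace and stop on an object; "newtons" is the grip in N (left out, the last holds). Time passes only in rows, so rows that repeat a pose let the fingers close. It gives the time, the measured TCP pose, the force, the opening and the grip force at its end, in the units of the state.
- r.get_state(): the state, without advancing time (a new reading comes with each control period).
- r.snapshot(name): name is "scene" or "top" or "wrist"; returns a dict with "image" (480x640x3 uint8, red, green, blue), "fx", "fy", "cx", "cy" (pixels), "dist_coeffs" ([k1, k2, p1, p2, k3] as OpenCV has them; the pictures are not rectified), "pose" (4x4, takes a point from camera to world coordinates). Camera axes: x right, y up, looking along -z (the intrinsics and any distortion apply to the point x, -y, -z); pixel columns grow to the right and rows downward; lengths in m; the calibration is good to about 2 mm. A picture is of the moment at which its call begins. There is no depth.
- r.finish_job(): hands the job in; it is judged then, once.
The state is a dict: "clock": time; "q": joint angles; "qd": joint speeds; "joint_torque": joint torques, N m; "tool_pos": TCP position; "eef_rot": TCP orientation; "contact_force": force on the tool from outside, world axes, zero at the start; "moment": the same for the moment, N m; "opening": opening from 0.0 (shut) to 1.0 (fully open); "finger_force": force on a finger pad.
Only numpy, scipy, OpenCV 4.12 (cv2) and the standard library are available. Lean on these libraries where they do the work, as an engineer would, in place of code of your own. Each camera call takes 0.05 s, during which the arm holds its last target. There are 200 camera calls.

### The job

Slide the aluminium sample tray, with its jar standing on it, across the bench onto the blue mat under the clear canopy, so that it lies centred and square on the mat with its orange grip towards the canopy's open front (the side away from the posts), then let go. Keep the tray flat on the bench all the way and the jar upright on it, do not bump the canopy, and leave the carton, the bottle and the brush alone.

Things in the scene. Friction and masses are not known exactly. Their poses are not given: they have to be found in the camera images.
- tray: Flat aluminium tray, 160 mm (its x) by 120 mm (its y), 8 mm thick, about 0.5 kg, loose on the bench. Origin: centre of its underside. An upright orange grip fin stands on it at x = -58 mm, y = 0: 40 mm long (x -78 to -38 mm), 14 mm thick along y, top 52 mm above the bench. A black disc at x = +35 mm, y = 0 marks the jar's place.
- tray_grip (a point): Point in the middle of the orange fin (tray x = -58 mm, y = 0), 38 mm above the tray's underside; axes as the tray's.
- jar: Small jar with a white lid, radius 27 mm, 55 mm high, about 0.14 kg, standing loose on the tray's black disc. Origin: centre of its underside; z up.
- stand: Fixed feed stand. Origin: centre of the blue mat (190 mm along its x, 150 mm along its y, yellow stripes along x), a film stuck flush on the bench. Two posts at x = +125 mm, y = +-90 mm (feet from x = +110 mm) carry a clear canopy over the mat; front (-x, towards the robot) and sides are open.
- canopy_front (a point): Middle of the canopy's open front edge, 85 mm in front of the mat's centre (-x), 170 mm above the bench: the canopy's underside. The canopy is 200 mm wide and reaches 225 mm back from here; a steel funnel on it rises to 273 mm. An upright gripper has no room over the mat: lean it back towards the front.
- carton: White carton, 110 x 110 x 90 mm high, loose bystander. Origin: centre of its underside.
- bottle: Clear bottle with a white cap, radius 28 mm, 160 mm high, loose bystander. Origin: centre of its underside.
- brush: Hand brush 200 mm long, 42 mm wide, 20 mm high, lying along its x axis (bristles to +x), loose bystander. Origin: its underside, about the middle.
There are look-alikes about, which are no part of the job. Of the things that look like the tray, take the one that is farthest to the robot's left at the start. Of the things that look like the jar, the larger one is meant.

How it is judged:
By the outcome, as a careful person would: the job done as asked, in the order asked, and still so for the second after the job is handed in, with the robot touching nothing.
It also fails if it takes over 48 s, if anything falls off the work surface, if the arm or the gripper's body presses on something with over 40 N, if the wrist force passes 120 N, or if a joint passes its speed limit or range.

## Working session

There is one attempt and no reset: what is moved stays moved. The work goes in short steps, Python scripts to look and compute and a tool call to move; the robot and the scene stay as the last step left them, time stands still between calls to the robot, and variables do not carry over. Pictures are saved under pics/ and viewed, at most 10 in all, crops included, and the job is handed in when it is done.

Besides the shell and the picture viewer there is one more tool, called after "Emit:" in YAML: its name, and indented under it one key for each argument. carry_out: Moves the arm, as the interface text tells. Its arguments: {"type":"object","properties":{"rows":{"type":"array"},"newtons":{"type":"number"}},"required":["rows"]}

```bash
mkdir -p pics; cat > h.py <<'E'
import numpy as np,cv2
from plant import r
from scipy.spatial.transform import Rotation as R
def snap(c,n=None):
    s=r.snapshot(c)
    if n: cv2.imwrite(f'pics/{n}.png',s['image'][:,:,::-1])
    np.save(f'cal_{c}.npy',dict(fx=s['fx'],fy=s['fy'],cx=s['cx'],cy=s['cy'],d=s['dist_coeffs'],pose=np.array(s['pose'])),allow_pickle=True)
    return s
def cal(c): return np.load(f'cal_{c}.npy',allow_pickle=True).item()
def p2w(c,uv,z=0.):
    k=cal(c);K=np.array([[k['fx'],0,k['cx']],[0,k['fy'],k['cy']],[0,0,1.]])
    n=cv2.undistortPoints(np.array(uv,float).reshape(-1,1,2),K,np.array(k['d'],float)).reshape(-1,2)
    d=np.c_[n[:,0],-n[:,1],-np.ones(len(n))]@k['pose'][:3,:3].T; o=k['pose'][:3,3]
    return o+d*((z-o[2])/d[:,2])[:,None]
def w2p(c,P):
    k=cal(c);K=np.array([[k['fx'],0,k['cx']],[0,k['fy'],k['cy']],[0,0,1.]])
    q=(np.array(P,float)-k['pose'][:3,3])@k['pose'][:3,:3]*[1,-1,-1]
    return cv2.projectPoints(q,np.zeros(3),np.zeros(3),K,np.array(k['d'],float))[0].reshape(-1,2)
def st():
    s=r.get_state();print(s['clock'],np.round(s['tool_pos'],4),np.round(s['eef_rot'],4),np.round(s['contact_force'],1),s['opening'],s['finger_force'],np.round(s['q'],2));return s
E
python3 - <<'E'
from h import *
for c in('scene','top'): print(snap(c,c+'0')['pose'])
st()
E
```

```text
[[ 1.35843788e-01 -5.71600121e-01  8.09209346e-01  1.58553846e+00]
 [ 9.90730269e-01  7.83814770e-02 -1.10949894e-01 -1.36212569e-01]
 [-8.05100015e-06  8.16780047e-01  5.76949179e-01  8.90298186e-01]
 [ 0.00000000e+00  0.00000000e+00  0.00000000e+00  1.00000000e+00]]
[[ 9.85186369e-04  9.94999967e-01 -9.98703881e-02  3.86415179e-01]
 [-9.99999323e-01  1.04202767e-03  5.16987983e-04  3.31901639e-02]
 [ 6.18470734e-04  9.98698112e-02  9.95000321e-01  1.41049168e+00]
 [ 0.00000000e+00  0.00000000e+00  0.00000000e+00  1.00000000e+00]]
0.1 [ 0.2798 -0.5582  0.2055] [ 9.731e-01  2.303e-01 -3.000e-04 -8.000e-04] [ 0.8 -0.3  0.1] 0.9993642512228662 0.0 [ 1.14  0.69 -0.19  1.57  0.16  0.9  -0.22]
```

View pics/scene0.png

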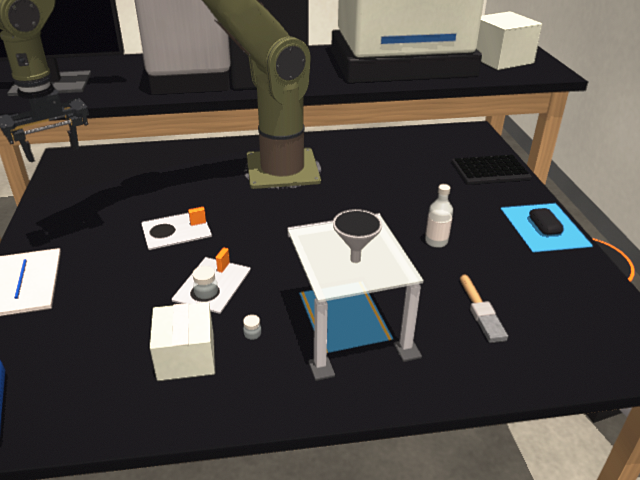

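View pics/top0.png

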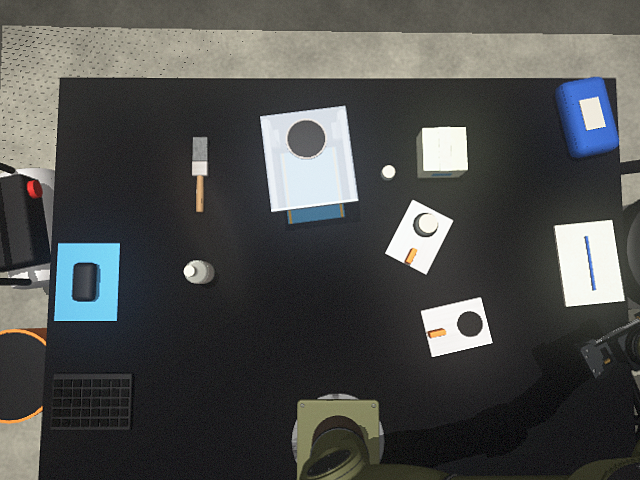

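Two trays in the top view: A at (420,237) carrying a jar, and B at (457,326), empty. A is farther left in the image, which is +y (the robot's left), so A is meant. Of the jars, (426,224) on A is larger than (388,172), so it is the right one. I'll confirm this in an enlarged crop.

```bash
python3 - <<'E'
import cv2,numpy as np
a=cv2.imread('pics/top0.png');b=cv2.imread('pics/scene0.png')
c=cv2.resize(a[150:290,355:495],(600,600),interpolation=cv2.INTER_CUBIC)[:, :]
cv2.imwrite('pics/c1.png',c[:, :])
cv2.imwrite('pics/c2.png',cv2.resize(b[210:390,270:440],(566,600),interpolation=cv2.INTER_CUBIC))
E
```

```text
(no output)
```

View pics/c1.png

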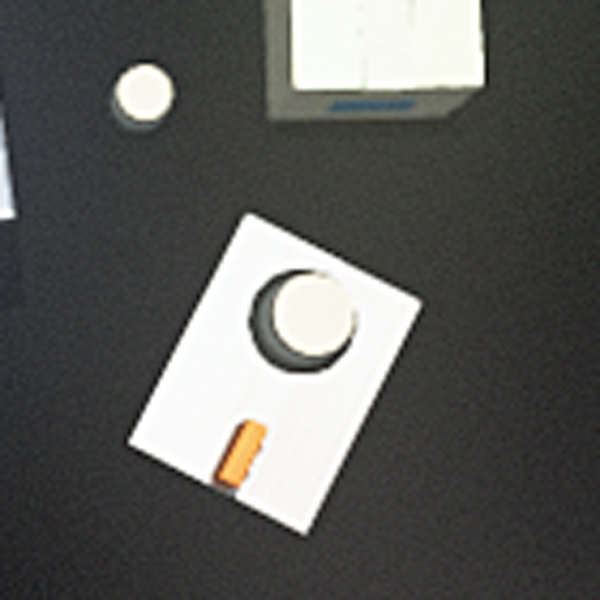

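View pics/c2.png

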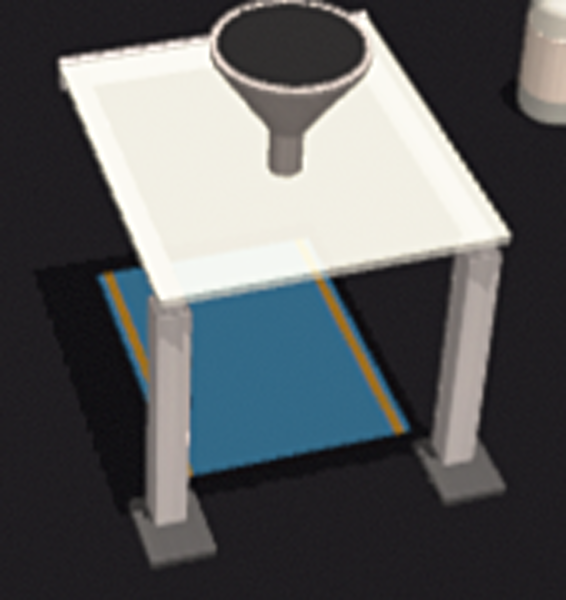

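Crop c1 confirms tray A: top corners at c1 pixels (247,213), (421,302), (307,534), (129,441), jar on it, orange fin at the lower left. Crop c2 shows the mat: corners at (100,277), (409,430), and (190,474) beside the post, with its front edge running up to about (307,242) through the canopy.

```bash
python3 - <<'E'
from h import *
from scipy.optimize import least_squares
def T(p,L): 
    L=np.array(L,float);c,s=np.cos(p[2]),np.sin(p[2])
    return np.c_[p[0]+c*L[:,0]-s*L[:,1],p[1]+s*L[:,0]+c*L[:,1],L[:,2]]
S=140/600; uv=np.array([[247,213],[421,302],[307,534],[129,441]])*S+[355-.5,150-.5]
L=[[.08,.06,.008],[.08,-.06,.008],[-.08,-.06,.008],[-.08,.06,.008]]
f=least_squares(lambda p:(w2p('top',T(p,L))-uv).ravel(),[.6,-.15,0]);print('tray',f.x,f.fun.round(1))
t=f.x
S=.3; us=np.array([[100,277],[409,430],[190,474]])*S+[269.5,209.5]
M=[[-.095,-.075,0],[.095,.075,0],[.095,-.075,0]]
g=least_squares(lambda p:(w2p('scene',T(p,M))-us).ravel(),[.7,.1,0]);print('stand',g.x,g.fun.round(1))
C=[[-.085,.1,.175],[-.085,-.1,.175],[.14,-.1,.175],[.14,.1,.175]]
print(w2p('top',T(g.x,C)),w2p('scene',T(g.x,C)),w2p('top',T(g.x,[[-.095,.075,0],[-.095,-.075,0]])))
for n,uv,z in(('carton',[[421,128],[466,127],[467,168],[421,169]],.09),('bottle',[[194,271]],.15),('sjar',[[388,172]],.04),('jar lid',[[355+313*.2333,150+313*.2333]],.063)):print(n,p2w('top',uv,z).round(3))
print('grip',T(t,[[-.058,0,.038]]),'goal grip',T(g.x,[[-.058,0,.038]]))
E
```

```text
tray [ 0.51902605 -0.21335514 -0.47932437] [-0.  -0.3  0.3 -0.1 -0.3  0.  -0.   0.4]
stand [0.66019473 0.06743671 0.14679353] [-0.1 -0.3  2.  -1.  -1.8  1. ]
[[272.4410947  211.04534645]
 [357.87266601 198.64133975]
 [343.4678503  105.30292442]
 [259.41617027 117.27263144]] [[378.91938144 218.03734654]
 [288.12279127 233.29348286]
 [320.24590302 304.74705502]
 [424.20409474 284.02459268]] [[288.74476921 222.72973798]
 [345.00464571 214.5382843 ]]
carton [[ 0.784 -0.208  0.09 ]
 [ 0.787 -0.321  0.09 ]
 [ 0.682 -0.321  0.09 ]
 [ 0.68  -0.207  0.09 ]]
bottle [[0.424 0.338 0.15 ]]
sjar [[ 0.683 -0.131  0.04 ]]
jar lid [[ 0.547 -0.227  0.063]]
grip [[ 0.46756226 -0.18660671  0.038     ]] goal grip [[0.60281851 0.05895323 0.038     ]]
```

Residuals suggest the stand yaw needs a better look, so I'll view a plane-rectified picture of the mat.

```bash
python3 - <<'E'
from h import *
def rect(c,f,x0,x1,y0,y1,s,z=0.):
    im=cv2.imread(f)
    X,Y=np.meshgrid(np.arange(y1,y0,-1/s),np.arange(x1,x0,-1/s))
    uv=w2p(c,np.c_[Y.ravel(),X.ravel(),np.full(X.size,z)]).astype(np.float32).reshape(*X.shape,2)
    return cv2.remap(im,uv[...,0],uv[...,1],cv2.INTER_CUBIC)
a=rect('scene','pics/scene0.png',.54,.82,-.06,.2,2000)
b=cv2.resize(cv2.imread('pics/top0.png')[95:235,250:370],None,fx=4,fy=4,interpolation=cv2.INTER_CUBIC)
cv2.imwrite('pics/rect.png',a)
cv2.imwrite('pics/topc.png',b)
print(a.shape,b.shape)
E
```

```text
(560, 520, 3) (560, 480, 3)
```

View pics/rect.png

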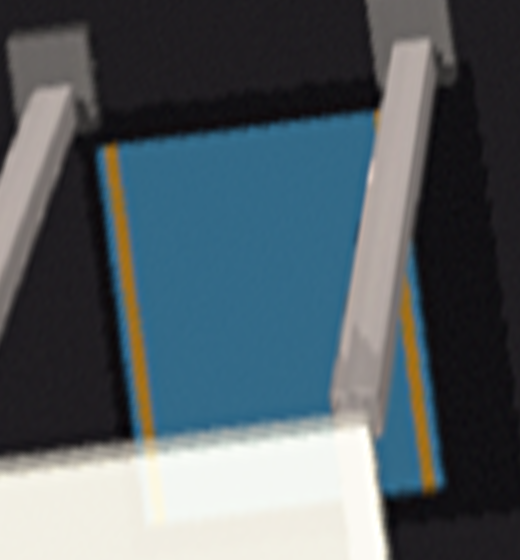

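View pics/topc.png

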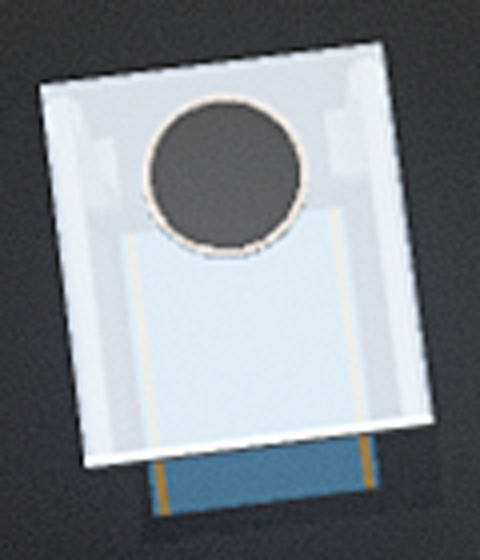

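The rectified view (2000 px/m) shows mat corners at (97,149) back-left and (445,487) front-right. The top crop (4x) shows all four: (153,516), (379,487), (120,236), (338,208).

```bash
python3 - <<'E'
from h import *
from scipy.optimize import least_squares
def T(p,L): 
    L=np.array(L,float);c,s=np.cos(p[2]),np.sin(p[2])
    return np.c_[p[0]+c*L[:,0]-s*L[:,1],p[1]+s*L[:,0]+c*L[:,1],L[:,2]]
ut=np.array([[153,516],[379,487],[120,236],[338,208]])/4+[249.6,94.6]
M=[[-.095,.075,0],[-.095,-.075,0],[.095,.075,0],[.095,-.075,0]]
Wr=np.array([[.82-149/2000,.2-97/2000,0],[.82-487/2000,.2-445/2000,0]])
us=w2p('scene',Wr)
F=lambda p:(w2p('top',T(p,M))-ut).ravel(); G=lambda p:(w2p('scene',T(p,[M[2],M[1]]))-us).ravel()
for f in(F,G,lambda p:np.r_[F(p),G(p)]):
    g=least_squares(f,[.66,.065,.13]);print(g.x.round(4),g.fun.round(1))
p=g.x
t=np.array([.519,-.2134,-.4793]);print('grip goal',T(p,[[-.058,0,.038],[-.085,0,.17]]))
E
```

```text
[0.6567 0.0682 0.1322] [ 0.   0.1 -0.1 -0.  -0.6  0.   0.6 -0.2]
[0.6611 0.0645 0.1324] [-0.1 -0.1  0.1  0.1]
[0.6578 0.0668 0.1317] [ 0.5 -0.3  0.4 -0.4 -0.  -0.4  1.2 -0.5  0.6 -1.3  0.9 -1. ]
grip goal [[0.60027664 0.05917293 0.038     ]
 [0.5735105  0.05562698 0.17      ]]
```

```bash
cat >> h.py <<'E'
TILT=np.radians(45)
def pose(yaw,tilt=None):
    t=TILT if tilt is None else tilt
    u=np.array([np.cos(yaw),np.sin(yaw),0]);k=np.array([0,0,1.]);v=np.cross(k,u)
    return np.c_[np.cos(t)*u+np.sin(t)*k,-v,np.sin(t)*u-np.cos(t)*k]
def delta(g,yaw,back=0.,tilt=None,s=None):
    "shift (cm) and turn (deg) from now so that the grasp point is at g"
    s=s or r.get_state();R0=R.from_quat(s['eef_rot']).as_matrix();Rt=pose(yaw,tilt)
    tcp=np.array(g)+Rt[:,2]*(r.grip_point_offset-back)
    sh=R0.T@(tcp-s['tool_pos']);rv=R.from_matrix(R0.T@Rt).as_rotvec()
    print('tcp',tcp.round(4),'shift cm',(sh*100).round(2),'turn',np.degrees(rv).round(1))
E
python3 - <<'E'
from h import *
st(); delta([.4676,-.1866,.038],-.479,back=.1)
E
```

```text
0.1 [ 0.2798 -0.5582  0.2055] [ 9.731e-01  2.303e-01 -3.000e-04 -8.000e-04] [ 0.8 -0.3  0.1] 0.9993642512228662 0.0 [ 1.14  0.69 -0.19  1.57  0.16  0.9  -0.22]
tcp [ 0.4166 -0.1601  0.0955] shift cm [ 30.07 -29.43  11.05] turn [-21.3  41.6  51.2]
```

Emit:
carry_out:
  rows:
    - [[5,-5,3],[-3.5,7,8.5],0]
    - [[10,-10,5],[-7,14,17],0]
    - [[15,-15,6],[-10.6,20.8,25.6],0]
    - [[20,-20,8],[-14,27.7,34],0]
    - [[25,-25,10],[-17.5,34.5,42.5],0]
    - [[30,-29.4,11],[-21.3,41.6,51.2],0]
    - [[30,-29.4,11],[-21.3,41.6,51.2],0]
    - [[30,-29.4,11],[-21.3,41.6,51.2],0]
    - [[30,-29.4,11],[-21.3,41.6,51.2],0]
    - [[30,-29.4,11],[-21.3,41.6,51.2],0]
    - [[30,-29.4,11],[-21.3,41.6,51.2],0]
    - [[30,-29.4,11],[-21.3,41.6,51.2],0]

```text
clock: 1.3
tool_pos: [0.4068, -0.2826, 0.3434]
eef_rot: [0.924, -0.214, 0.31, 0.058]
contact_force: [1.7, 0.1, -1.2]
opening: 0.998
finger_force: 0.0
```

```bash
python3 - <<'E'
from h import *
s=st();print(np.round(s['qd'],2)); delta([.4676,-.1866,.038],-.479,back=.1)
E
```

```text
1.3 [ 0.4068 -0.2826  0.3434] [ 0.9244 -0.2143  0.3101  0.0582] [ 1.7  0.1 -1.2] 0.9979374410472394 0.0 [ 0.9   0.15 -0.36  2.34 -1.    0.04 -0.48]
[-1.53 -0.89  1.26  0.19  0.   -0.   -0.85]
tcp [ 0.4166 -0.1601  0.0955] shift cm [-18.54 -10.84  17.45] turn [-2.3  8.3  0.4]
```

```bash
cat > fk.py <<'E'
import numpy as np,itertools,json
from scipy.spatial.transform import Rotation as R
A=[2,1,2,1,2,1,2]
def chain(q,sg,o1,o7):
    M=R.from_euler('z',o1);out=[]
    for i in range(7):
        ax=np.zeros(3);ax[A[i]]=sg[i];M=M*R.from_rotvec(ax*q[i]);out.append(M.as_matrix())
    return out,M*R.from_euler('z',o7)
E
python3 - <<'E'
from h import *
from fk import *
s=r.get_state();Q=[np.array([1.14,.689,-.195,1.565,.157,.902,-.215]),np.array(s['q'])]
E=[R.from_quat([.9731,.2303,-.0003,-.0008]),R.from_quat(s['eef_rot'])]
P=[np.array([.2798,-.5582,.2055]),np.array(s['tool_pos'])]
res=[]
for sg in itertools.product([1,-1],repeat=7):
  if sg[1]<0: continue
  for o1 in np.arange(4)*np.pi/2:
    for o7 in np.arange(4)*np.pi/2:
      e=[(chain(q,sg,o1,o7)[1].inv()*b).magnitude() for q,b in zip(Q,E)]
      res.append((max(e),sg,o1,o7))
res.sort(key=lambda a:a[0])
for x in res[:5]:print(x)
_,sg,o1,o7=res[0]
Am=[];b=[]
for q,p in zip(Q,P):
    c,_=chain(q,sg,o1,o7);k=np.array([0,0,1.]);Am.append(np.c_[k,c[1]@k,c[3]@k,c[5]@k]);b.append(p)
print(np.linalg.lstsq(np.vstack(Am),np.hstack(b),rcond=None))
E
```

```text
(0.0027479557493347833, (-1, 1, -1, 1, -1, 1, -1), np.float64(0.0), np.float64(1.5707963267948966))
(0.44657983654679356, (-1, 1, 1, 1, -1, 1, 1), np.float64(1.5707963267948966), np.float64(3.141592653589793))
(0.4505029813318878, (1, 1, -1, 1, -1, 1, 1), np.float64(4.71238898038469), np.float64(3.141592653589793))
(0.4941717881597548, (1, 1, 1, 1, -1, 1, -1), np.float64(4.71238898038469), np.float64(1.5707963267948966))
(0.6554503458523953, (-1, 1, 1, 1, -1, 1, 1), np.float64(0.0), np.float64(1.5707963267948966))
(array([0.24621643, 0.64265003, 0.28330433, 0.37554843]), array([0.0032168]), np.int32(4), array([2.53668391, 1.16585384, 0.40292556, 0.20897506]))
```

```bash
python3 - <<'E'
from h import *
delta([.45,-.25,.25],-.3,tilt=0)
E
```

```text
tcp [ 0.45   -0.25    0.2313] shift cm [-4.79 -4.52 10.56] turn [  1.3 -36.8  -8.6]
```

Emit:
carry_out:
  rows:
    - [[-2,-1.5,2],[0,-8,-2],0]
    - [[-3,-3,4],[0,-16,-4],0]
    - [[-4,-4,7],[1,-24,-6],0]
    - [[-4.8,-4.5,10],[1.3,-32,-8],0]
    - [[-4.8,-4.5,10.5],[1.3,-36.8,-8.6],0]
    - [[-4.8,-4.5,10.5],[1.3,-36.8,-8.6],0]

```text
clock: 1.9
tool_pos: [0.4483, -0.2491, 0.2291]
eef_rot: [0.989, -0.15, 0.009, 0.003]
contact_force: [2.3, -0.5, -1.2]
opening: 1.001
finger_force: 0.0
```

```bash
cat > log.py <<'E'
from h import *
import json
s=st();open('log.jsonl','a').write(json.dumps({k:np.array(s[k]).tolist() for k in('q','tool_pos','eef_rot','qd')})+'\n')
E
python3 log.py
```

```text
1.9 [ 0.4483 -0.2491  0.2291] [ 0.9886 -0.1501  0.0088  0.0026] [ 2.3 -0.5 -1.2] 1.001479585633519 0.0 [ 0.08  0.56  0.55  1.91 -0.41  0.76 -1.01]
```

```bash
cat >> fk.py <<'E'
SG=(-1,1,-1,1,-1,1,-1)
def basis(q):
    c,M=chain(q,SG,0,np.pi/2);x,y,k=np.eye(3)
    return np.c_[k,c[1]@k,c[3]@k,c[5]@k,c[0]@x,c[2]@x,c[3]@x,c[5]@x],M
E
cat > fit.py <<'E'
from fk import *
Q=[[1.14,.689,-.195,1.565,.157,.902,-.215],]
P=[[.28,-.559,.206]]
import os
D=[json.loads(l) for l in open('log.jsonl')]
Q+=[d['q'] for d in D];P+=[d['tool_pos'] for d in D]
for cols in([0,1,2,3],[0,1,2,3,7],[0,1,2,3,5],[0,1,2,3,6],[0,1,2,3,4],[0,1,2,3,5,6],[0,1,2,3,4,7]):
    A_=np.vstack([basis(q)[0][:,cols] for q in Q]);b=np.hstack(P)
    x=np.linalg.lstsq(A_,b,rcond=None)[0];print(cols,x.round(4),(A_@x-b).round(4))
E
python3 - <<'E'
import json
q=[.9,.15,-.36,2.34,-1,.04,-.48]
E
python3 fit.py
```

```text
[0, 1, 2, 3] [0.4373 0.5157 0.3837 0.3825] [ 0.0468  0.0266  0.0092  0.0087  0.0221 -0.0092]
[0, 1, 2, 3, 7] [-1.0101  0.5276  0.0677 -0.8432 -0.2416] [ 0.0445  0.0255 -0.0074  0.0056  0.0159  0.0074]
[0, 1, 2, 3, 5] [-0.2583  0.5056  0.3383 -0.3205  0.0547] [ 0.0479  0.0273  0.0028  0.0078  0.0205 -0.0028]
[0, 1, 2, 3, 6] [-0.1474  0.486   0.3763 -0.1928 -0.04  ] [ 0.0452  0.0257  0.0126  0.009   0.0225 -0.0126]
[0, 1, 2, 3, 4] [ 2.2173  0.8989  0.3675  2.484  -0.2331] [ 0.0452  0.0259 -0.0064  0.0059  0.0164  0.0064]
[0, 1, 2, 3, 5, 6] [-46.9166  -1.1972  -1.2211 -46.7277   1.5008  -1.9331] [ 0. -0.  0. -0.  0.  0.]
[0, 1, 2, 3, 4, 7] [-266.3389  -30.9692  -23.5892 -275.8225   19.7324  -19.376 ] [ 0.  0. -0. -0.  0. -0.]
```

Emit:
carry_out:
  rows:
    - [[0,1,-3],[-8,0,0],0]
    - [[0,2,-6],[-16,0,0],0]
    - [[0,4,-9],[-24,0,0],0]
    - [[0,6,-12],[-32,0,0],0]

```text
clock: 2.3
tool_pos: [0.4283, -0.3065, 0.3519]
eef_rot: [0.949, -0.149, -0.028, 0.277]
contact_force: [-0.6, -0.9, -1.1]
opening: 1.0
finger_force: 0.0
```

```bash
python3 log.py
```

```text
2.3 [ 0.4283 -0.3065  0.3519] [ 0.9488 -0.1487 -0.0281  0.2771] [-0.6 -0.9 -1.1] 0.9996339836486747 0.0 [-0.45  0.59  1.04  1.86  0.07  0.83 -1.45]
```

Emit:
carry_out:
  rows:
    - [[0,1,-1],[-8,0,0],0]
    - [[0,2,-2],[-16,0,0],0]
    - [[0,3,-2],[-22,5,0],0]

```text
clock: 2.6
tool_pos: [0.4279, -0.3193, 0.3838]
eef_rot: [0.879, -0.125, -0.012, 0.459]
contact_force: [0.5, -0.1, -1.7]
opening: 1.001
finger_force: 0.0
```

```bash
python3 log.py; python3 - <<'E'
s=open('fk.py').read()
s=s.replace("c[5]@x],M","c[5]@x,c[0]@y,c[2]@y,c[4]@y,c[5]@y,x,y],M")
open('fk.py','w').write(s)
f=open('fit.py').read()
i=f.index('for cols')
f=f[:i]+'''
for cols in([0,1,2,3],[0,1,2,3,12,13],[0,1,2,3,8,9,10,11],[0,1,2,3,4,12,13],[0,1,2,3,8],[0,1,2,3,9],[0,1,2,3,10],[0,1,2,3,11],[0,1,2,3,5,6]):
    A_=np.vstack([basis(q)[0][:,cols] for q in Q]);b=np.hstack(P)
    x=np.linalg.lstsq(A_,b,rcond=None)[0];print(cols,x.round(4),np.abs(A_@x-b).max().round(4),len(b))
'''
open('fit.py','w').write(f)
E
python3 fit.py
```

```text
2.6 [ 0.4279 -0.3193  0.3838] [ 0.8793 -0.1255 -0.0117  0.4593] [ 0.5 -0.1 -1.7] 1.0005476572236656 0.0 [-0.69  0.81  1.29  2.    0.27  0.62 -1.68]
[0, 1, 2, 3] [0.4015 0.526  0.3787 0.3546] 0.047 12
[0, 1, 2, 3, 12, 13] [ 0.3696  0.5681  0.3746  0.3588 -0.031  -0.0145] 0.0252 12
[0, 1, 2, 3, 8, 9, 10, 11] [ 3.464e-01  5.642e-01  3.440e-01  3.594e-01 -1.900e-02 -2.730e-02
 -1.000e-04 -1.000e-04] 0.0001 12
[0, 1, 2, 3, 4, 12, 13] [ 0.3557  0.5924  0.3814  0.3604 -0.0148 -0.0341 -0.0099] 0.0257 12
[0, 1, 2, 3, 8] [ 0.3688  0.5627  0.3303  0.3829 -0.0382] 0.0161 12
[0, 1, 2, 3, 9] [ 0.343   0.556   0.3628  0.3407 -0.0412] 0.0129 12
[0, 1, 2, 3, 10] [ 0.3498  0.5493  0.3661  0.3389 -0.0379] 0.0175 12
[0, 1, 2, 3, 11] [ 0.3498  0.5493  0.3661  0.3389 -0.0379] 0.0175 12
[0, 1, 2, 3, 5, 6] [0.4034 0.5137 0.3447 0.3451 0.0407 0.0064] 0.0453 12
```

```bash
cat >> fk.py <<'E'
LL=np.array([.3464,.5642,.344,.3594]);OO=np.array([-.019,-.0273])
LO=np.array([-3.01,-.46,-1.47,.13,-1,.04,-2.66]);HI=np.array([3.01,2.08,1.51,2.56,4.14,2.09,2.66])
def fk(q):
    B,M=basis(q);return B[:,:4]@LL+B[:,8:10]@OO,M
from scipy.optimize import least_squares
def ik(p,Rm,q0,w=0.0,qr=None):
    qr=q0 if qr is None else qr
    def f(q):
        a,M=fk(q);return np.r_[(a-p)*5,(M.inv()*R.from_matrix(Rm)).as_rotvec(),w*(q-qr)]
    s=least_squares(f,np.clip(q0,LO+1e-3,HI-1e-3),bounds=(LO+.02,HI-.02));return s.x,np.abs(s.fun[:6]).max()
E
cat > t.py <<'E'
from h import *
from fk import *
rng=np.random.default_rng(0)
for n,g,y in(('start',[.4676,-.1866,.038],-.479),('goal',[.599,.0605,.038],.132),('pre',[.54,.0,.038],.132),('pre2',[.50,-.06,.038],.132)):
  for tl in(20,30,35,40,45,50):
    Rt=pose(y,np.radians(tl));sols=[]
    for i in range(25):
        q,e=ik(np.array(g)+.019*Rt[:,2],Rt,rng.uniform(LO,HI))
        if e<1e-3: sols.append(q)
    print(n,tl,len(sols),'q5:',np.sort([round(q[4],1) for q in sols]), sols[0].round(2) if sols else '')
E
python3 t.py
```

```text
Traceback (most recent call last):
  File "t.py", line 8, in <module>
    q,e=ik(np.array(g)+.019*Rt[:,2],Rt,rng.uniform(LO,HI))
        ~~^^^^^^^^^^^^^^^^^^^^^^^^^^^^^^^^^^^^^^^^^^^^^^^^
  File "fk.py", line 22, in ik
    s=least_squares(f,np.clip(q0,LO+1e-3,HI-1e-3),bounds=(LO+.02,HI-.02));return s.x,np.abs(s.fun[:6]).max()
ValueError: Initial guess is outside of provided bounds
```

```bash
sed -i 's/LO+1e-3,HI-1e-3/LO+.03,HI-.03/' fk.py; time python3 t.py
```

```text
start 20 9 q5: [2.1 2.3 2.4 2.5 2.6 3.3 3.5 3.7 4.1] [ 0.67  0.99 -0.74  2.38  2.14  0.81  2.37]
start 30 15 q5: [2.2 2.2 2.2 2.2 2.2 2.2 2.2 2.2 2.2 2.2 2.2 2.2 2.2 2.2 2.2] [ 0.73  1.19 -1.    2.54  2.23  1.31  2.27]
start 35 0 q5: [] 
start 40 0 q5: [] 
start 45 0 q5: [] 
start 50 0 q5: [] 
goal 20 9 q5: [2.1 2.1 2.1 2.1 2.2 2.8 3.1 3.7 4. ] [-0.2   0.9   0.02  2.12  3.11  0.22  1.55]
goal 30 10 q5: [2.3 2.5 2.5 2.6 2.6 3.2 3.2 3.7 3.7 4. ] [-0.23  0.95  0.06  2.28  3.16  0.61  1.48]
goal 35 13 q5: [2.4 2.5 3.  3.  3.2 3.2 3.5 3.5 3.8 3.8 3.8 3.9 4. ] [-0.15  0.99 -0.09  2.35  3.01  0.81  1.66]
goal 40 11 q5: [2.6 2.7 2.7 2.9 3.1 3.4 3.5 3.6 3.8 3.8 3.8] [ 0.12  1.09 -0.53  2.39  2.73  1.08  2.08]
goal 45 10 q5: [2.7 2.8 2.9 2.9 3.  3.  3.2 3.3 3.5 3.5] [-0.34  1.16  0.23  2.48  3.21  1.27  1.32]
goal 50 6 q5: [2.8 3.  3.  3.1 3.3 3.5] [-0.06  1.21 -0.25  2.51  2.98  1.45  1.75]
pre 20 11 q5: [2.2 2.2 2.2 2.3 2.3 2.6 3.3 3.8 3.8 4.1 4.1] [ 0.13  0.9  -0.33  2.29  2.59  0.43  2.22]
pre 30 11 q5: [2.4 2.4 2.5 2.6 2.8 3.5 3.7 3.7 3.7 3.8 4. ] [ 0.42  1.1  -0.84  2.43  2.43  0.97  2.5 ]
pre 35 11 q5: [2.5 2.5 2.6 2.6 3.  3.1 3.2 3.4 3.5 3.5 3.5] [ 0.11  1.04 -0.29  2.52  2.96  1.02  1.89]
pre 40 0 q5: [] 
pre 45 0 q5: [] 
pre 50 0 q5: [] 
pre2 20 13 q5: [2.8 3.  3.2 3.4 3.7 3.7 3.8 3.8 3.8 3.8 4.  4.1 4.1] [-0.37  1.14  0.86  2.42  4.12  1.01  0.77]
pre2 30 7 q5: [2.5 2.6 3.  3.  3.  3.  3. ] [ 0.57  1.11 -0.83  2.52  2.54  1.    2.53]
pre2 35 0 q5: [] 
pre2 40 0 q5: [] 
pre2 45 0 q5: [] 
pre2 50 0 q5: [] 
real	0m21.383s
user	0m21.848s
sys	0m0.038s
```

```bash
cat > plan.py <<'E'
from h import *
from fk import *
FL=np.diag([-1,-1,1.])
def target(g,yaw,tilt,back=0):
    Rt=pose(yaw,np.radians(tilt))@FL; return np.array(g)+Rt[:,2]*(.019-back),Rt
def best(p,Rt,qr,n=30,seed=0,wt=np.array([1,1,1,1,1,1,1.])):
    rng=np.random.default_rng(seed);S=[]
    for i in range(n):
        q,e=ik(p,Rt,rng.uniform(LO,HI) if i else qr,w=.01,qr=qr)
        if e<.02: q,e=ik(p,Rt,q)
        if e<2e-3:S.append(q)
    return sorted(S,key=lambda q:(wt*np.abs(q-qr)).max())
def rows(path,q0):
    p0,M0=fk(q0);out=[]
    for q in path:
        p,M=fk(q);out.append(((M0.inv().apply(p-p0)*100).round(1).tolist(),np.degrees((M0.inv()*M).as_rotvec()).round(1).tolist()))
    return out
E
cat > t2.py <<'E'
from plan import *
q0=np.array(r.get_state()['q'])
qs=best(*target([.4676,-.1866,.038],-.479,18,.12),q0)
for q in qs[:4]: print(q.round(2))
q=qs[0]
path=[q0+(q-q0)*i/24 for i in range(1,25)]
for i,(a,x) in enumerate(zip(rows(path,q0),path)):
    p,M=fk(x);z=M.as_matrix()[:,2];print(i,a,p.round(3),'wrist',(p-.36*z).round(2),x[4:6].round(2))
E
python3 t2.py
```

```text
[ 0.34  0.59 -0.21  2.41  2.2   0.25 -0.91]
[ 0.34  0.59 -0.21  2.41  2.2   0.25 -0.91]
[ 0.34  0.59 -0.21  2.41  2.2   0.25 -0.91]
[ 0.34  0.59 -0.21  2.41  2.2   0.25 -0.91]
0 ([-0.5, -0.2, 1.7], [-0.3, -0.9, -7.1]) [ 0.422 -0.331  0.372] wrist [ 0.48 -0.04  0.58] [0.35 0.6 ]
1 ([-0.8, -0.6, 3.3], [-0.4, -1.4, -14.2]) [ 0.417 -0.341  0.359] wrist [ 0.47 -0.05  0.57] [0.43 0.59]
2 ([-1.1, -1.0, 4.8], [-0.2, -1.7, -21.4]) [ 0.413 -0.35   0.347] wrist [ 0.47 -0.06  0.55] [0.51 0.57]
3 ([-1.3, -1.6, 6.2], [0.3, -1.7, -28.5]) [ 0.41  -0.357  0.334] wrist [ 0.47 -0.07  0.54] [0.59 0.56]
4 ([-1.5, -2.3, 7.5], [0.8, -1.3, -35.6]) [ 0.409 -0.364  0.32 ] wrist [ 0.47 -0.08  0.53] [0.67 0.54]
5 ([-1.5, -3.2, 8.7], [1.6, -0.6, -42.6]) [ 0.408 -0.368  0.306] wrist [ 0.46 -0.08  0.52] [0.75 0.52]
6 ([-1.6, -4.2, 9.8], [2.4, 0.5, -49.6]) [ 0.408 -0.371  0.292] wrist [ 0.46 -0.09  0.51] [0.83 0.51]
7 ([-1.6, -5.3, 10.7], [3.4, 1.9, -56.6]) [ 0.409 -0.373  0.277] wrist [ 0.45 -0.1   0.5 ] [0.91 0.49]
8 ([-1.6, -6.6, 11.6], [4.3, 3.8, -63.4]) [ 0.41  -0.373  0.262] wrist [ 0.45 -0.1   0.5 ] [0.99 0.
[... 893 characters left out ...]
 [ 0.437 -0.288  0.15 ] wrist [ 0.39 -0.12  0.47] [1.72 0.34]
18 ([-2.3, -22.3, 9.8], [6.2, 41.7, -123.6]) [ 0.439 -0.271  0.144] wrist [ 0.38 -0.12  0.47] [1.8  0.33]
19 ([-2.6, -23.8, 8.6], [4.6, 47.2, -128.6]) [ 0.441 -0.252  0.138] wrist [ 0.37 -0.12  0.47] [1.88 0.31]
20 ([-3.0, -25.2, 7.3], [2.6, 52.8, -133.3]) [ 0.442 -0.233  0.135] wrist [ 0.37 -0.12  0.47] [1.96 0.3 ]
21 ([-3.4, -26.4, 5.8], [-0.0, 58.6, -137.7]) [ 0.442 -0.213  0.133] wrist [ 0.36 -0.12  0.47] [2.04 0.28]
22 ([-4.0, -27.5, 4.1], [-3.1, 64.5, -141.9]) [ 0.442 -0.193  0.133] wrist [ 0.35 -0.12  0.47] [2.12 0.27]
23 ([-4.6, -28.5, 2.4], [-6.9, 70.5, -145.8]) [ 0.44  -0.172  0.134] wrist [ 0.34 -0.12  0.48] [2.2  0.25]
```

Emit:
carry_out:
  rows:
    - [[-0.5,-0.2,1.7],[-0.3,-0.9,-7.1],0]
    - [[-0.8,-0.6,3.3],[-0.4,-1.4,-14.2],0]
    - [[-1.1,-1.0,4.8],[-0.2,-1.7,-21.4],0]
    - [[-1.3,-1.6,6.2],[0.3,-1.7,-28.5],0]
    - [[-1.5,-2.3,7.5],[0.8,-1.3,-35.6],0]
    - [[-1.5,-3.2,8.7],[1.6,-0.6,-42.6],0]
    - [[-1.6,-4.2,9.8],[2.4,0.5,-49.6],0]
    - [[-1.6,-5.3,10.7],[3.4,1.9,-56.6],0]

```text
clock: 3.4
tool_pos: [0.4026, -0.3729, 0.2753]
eef_rot: [0.848, 0.313, -0.213, 0.37]
contact_force: [-0.1, -0.5, 0.1]
opening: 0.999
finger_force: 0.0
```

```bash
python3 log.py; python3 t2.py
```

```text
3.4 [ 0.4026 -0.3729  0.2753] [ 0.8482  0.3128 -0.2131  0.3704] [-0.1 -0.5  0.1] 0.9992806264885712 0.0 [-0.42  0.82  0.97  2.15  0.66  0.37 -1.16]
[ 0.37  0.59 -0.25  2.41  2.13  0.27 -0.84]
[ 0.37  0.59 -0.25  2.41  2.13  0.27 -0.84]
[ 0.37  0.59 -0.25  2.41  2.13  0.27 -0.84]
[ 0.37  0.59 -0.25  2.41  2.13  0.27 -0.84]
0 ([0.5, -0.8, 0.8], [0.8, 0.8, -4.8]) [ 0.4   -0.373  0.263] wrist [ 0.45 -0.1   0.5 ] [0.72 0.37]
1 ([1.1, -1.7, 1.6], [1.5, 1.9, -9.5]) [ 0.397 -0.372  0.25 ] wrist [ 0.44 -0.11  0.49] [0.78 0.36]
2 ([1.8, -2.5, 2.3], [2.1, 3.1, -14.3]) [ 0.395 -0.37   0.238] wrist [ 0.44 -0.11  0.48] [0.84 0.36]
3 ([2.4, -3.3, 2.8], [2.5, 4.5, -18.9]) [ 0.394 -0.368  0.227] wrist [ 0.44 -0.11  0.48] [0.91 0.35]
4 ([3.2, -4.1, 3.3], [2.8, 6.1, -23.5]) [ 0.393 -0.365  0.215] wrist [ 0.43 -0.12  0.47] [0.97 0.35]
5 ([3.9, -4.9, 3.7], [2.8, 7.7, -28.1]) [ 0.392 -0.361  0.204] wrist [ 0.43 -0.12  0.47] [1.03 0.35]
6 ([4.7, -5.6, 4.0], [2.7, 9.6, -32.6]) [ 0.393 -0.356  0.194] wrist [ 0.42 -0.12  0.47] [1.09 0.34]
7 ([5.6, -6.4, 4.2], [2.5, 11.5, -37.0]) [ 0.393 -0.35   0.184] wrist [
[... 1023 characters left out ...]
-0.254  0.126] wrist [ 0.37 -0.13  0.46] [1.76 0.3 ]
18 ([15.4, -13.0, -0.8], [-14.9, 35.5, -80.7]) [ 0.424 -0.241  0.125] wrist [ 0.37 -0.13  0.46] [1.82 0.29]
19 ([16.1, -13.5, -1.8], [-17.8, 37.4, -84.2]) [ 0.427 -0.228  0.125] wrist [ 0.36 -0.13  0.46] [1.89 0.29]
20 ([16.8, -13.9, -2.9], [-20.9, 39.3, -87.6]) [ 0.431 -0.214  0.126] wrist [ 0.36 -0.12  0.47] [1.95 0.28]
21 ([17.4, -14.3, -4.2], [-24.3, 41.0, -91.0]) [ 0.434 -0.201  0.127] wrist [ 0.35 -0.12  0.47] [2.01 0.28]
22 ([18.0, -14.7, -5.5], [-27.9, 42.6, -94.2]) [ 0.437 -0.186  0.13 ] wrist [ 0.35 -0.12  0.47] [2.07 0.28]
23 ([18.5, -15.1, -6.8], [-31.7, 44.0, -97.4]) [ 0.44  -0.172  0.134] wrist [ 0.34 -0.12  0.48] [2.13 0.27]
```

Emit:
carry_out:
  rows:
    - [[0.8,-1.2,1.2],[1.2,1.4,-7.2],0]
    - [[1.8,-2.5,2.3],[2.1,3.1,-14.3],0]
    - [[2.8,-3.7,3.1],[2.7,5.3,-21.2],0]
    - [[3.9,-4.9,3.7],[2.8,7.7,-28.1],0]
    - [[5.1,-6.0,4.1],[2.6,10.5,-34.8],0]
    - [[6.5,-7.1,4.2],[2.0,13.5,-41.4],0]
    - [[7.8,-8.2,4.2],[0.9,16.7,-47.8],0]
    - [[9.2,-9.1,3.9],[-0.7,20.0,-54.0],0]

```text
clock: 4.2
tool_pos: [0.4013, -0.3198, 0.151]
eef_rot: [0.636, 0.721, -0.209, 0.182]
contact_force: [1.0, -0.0, 0.3]
opening: 1.001
finger_force: 0.0
```

```bash
python3 log.py; sed -i 's/24 for/16 for/;s/range(1,25)/range(1,17)/' t2.py; python3 t2.py
```

```text
4.2 [ 0.4013 -0.3198  0.151 ] [ 0.6356  0.7206 -0.2094  0.1816] [ 1.  -0.   0.3] 1.0008434558920283 0.0 [-0.21  0.8   0.71  2.28  1.11  0.06 -0.69]
[ 0.39  0.59 -0.28  2.41  2.1   0.28 -0.8 ]
[ 0.39  0.59 -0.28  2.41  2.1   0.28 -0.8 ]
[ 0.39  0.59 -0.28  2.41  2.1   0.28 -0.8 ]
[ 0.39  0.59 -0.28  2.41  2.1   0.28 -0.8 ]
0 ([1.3, -0.4, 0.4], [0.1, 2.0, -3.3]) [ 0.396 -0.311  0.141] wrist [ 0.4  -0.13  0.45] [1.17 0.07]
1 ([2.6, -0.7, 0.7], [-0.2, 3.9, -6.7]) [ 0.392 -0.303  0.132] wrist [ 0.4  -0.13  0.45] [1.23 0.09]
2 ([3.8, -0.8, 0.8], [-0.6, 5.6, -10.0]) [ 0.389 -0.294  0.125] wrist [ 0.39 -0.13  0.45] [1.29 0.1 ]
3 ([4.9, -0.9, 0.9], [-1.4, 7.2, -13.3]) [ 0.386 -0.285  0.119] wrist [ 0.39 -0.13  0.45] [1.35 0.12]
4 ([5.9, -0.9, 0.8], [-2.4, 8.6, -16.6]) [ 0.385 -0.276  0.114] wrist [ 0.39 -0.13  0.44] [1.42 0.13]
5 ([6.8, -0.7, 0.6], [-3.7, 9.9, -19.8]) [ 0.386 -0.267  0.11 ] wrist [ 0.38 -0.13  0.44] [1.48 0.14]
6 ([7.7, -0.5, 0.4], [-5.2, 10.9, -23.1]) [ 0.387 -0.258  0.108] wrist [ 0.38 -0.13  0.45] [1.54 0.16]
7 ([8.5, -0.2, 0.0], [-6.9, 11.8, -26.3]) [ 0.389 -0.249  0.106]
[... 181 characters left out ...]
5]) [ 0.397 -0.231  0.106] wrist [ 0.37 -0.13  0.45] [1.73 0.2 ]
10 ([10.6, 1.4, -1.6], [-13.4, 13.1, -35.5]) [ 0.402 -0.221  0.108] wrist [ 0.36 -0.13  0.45] [1.79 0.21]
11 ([11.1, 2.1, -2.3], [-15.9, 13.1, -38.5]) [ 0.409 -0.212  0.111] wrist [ 0.36 -0.13  0.46] [1.85 0.23]
12 ([11.6, 2.9, -3.2], [-18.5, 12.9, -41.4]) [ 0.415 -0.203  0.115] wrist [ 0.36 -0.13  0.46] [1.91 0.24]
13 ([12.1, 3.7, -4.2], [-21.3, 12.4, -44.3]) [ 0.423 -0.193  0.12 ] wrist [ 0.35 -0.12  0.47] [1.97 0.26]
14 ([12.5, 4.6, -5.2], [-24.3, 11.7, -47.0]) [ 0.431 -0.183  0.126] wrist [ 0.35 -0.12  0.47] [2.03 0.27]
15 ([12.8, 5.5, -6.4], [-27.3, 10.8, -49.7]) [ 0.44  -0.172  0.134] wrist [ 0.34 -0.12  0.48] [2.1  0.28]
```

Emit:
carry_out:
  rows:
    - [[2.6,-0.7,0.7],[-0.2,3.9,-6.7],0]
    - [[4.9,-0.9,0.9],[-1.4,7.2,-13.3],0]
    - [[6.8,-0.7,0.6],[-3.7,9.9,-19.8],0]
    - [[8.5,-0.2,0.0],[-6.9,11.8,-26.3],0]
    - [[9.9,0.8,-1.0],[-11.0,12.9,-32.5],0]
    - [[11.1,2.1,-2.3],[-15.9,13.1,-38.5],0]
    - [[12.1,3.7,-4.2],[-21.3,12.4,-44.3],0]
    - [[12.8,5.5,-6.4],[-27.3,10.8,-49.7],0]
    - [[12.8,5.5,-6.4],[-27.3,10.8,-49.7],0]
    - [[12.8,5.5,-6.4],[-27.3,10.8,-49.7],0]

```text
clock: 5.2
tool_pos: [0.4403, -0.1744, 0.1341]
eef_rot: [0.239, 0.958, -0.039, 0.153]
contact_force: [-0.2, -0.6, -0.4]
opening: 1.005
finger_force: 0.0
```

```bash
python3 log.py; cat > t3.py <<'E'
from plan import *
q0=np.array(r.get_state()['q'])
qs=best(*target([.4676,-.1866,.038],-.479,18,.12),q0)
print(qs[0].round(2)); print(rows([qs[0]],q0))
s=snap('wrist','w1')
E
python3 t3.py
```

```text
5.2 [ 0.4403 -0.1744  0.1341] [ 0.2386  0.9582 -0.0389  0.1529] [-0.2 -0.6 -0.4] 1.0052412670769157 0.0 [ 0.36  0.59 -0.22  2.41  2.17  0.26 -0.88]
[ 0.36  0.59 -0.22  2.41  2.17  0.26 -0.88]
[([0.2, 0.3, -0.1], [-0.3, 0.2, -0.5])]
```

Branch change done; the arm is at pre-grasp. One look from the wrist camera.

View pics/w1.png

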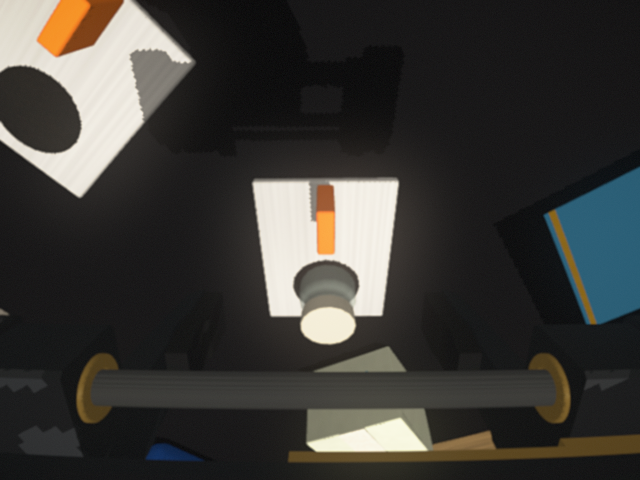

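```bash
python3 - <<'E'
from h import *
c,s=np.cos(-.4793),np.sin(-.4793)
f=lambda x,y,z:[.519+c*x-s*y,-.2134+s*x+c*y,z]
L=[f(-.078,.007,.052),f(-.078,-.007,.052),f(-.038,-.007,.052),f(-.038,.007,.052),f(-.08,.06,.008),f(-.08,-.06,.008),f(.08,-.06,.008)]
print(w2p('wrist',L).round(0).tolist())
E
```

```text
[[337.0, 213.0], [317.0, 213.0], [318.0, 256.0], [336.0, 256.0], [400.0, 182.0], [254.0, 183.0], [272.0, 317.0]]
```

Wrist view: the fin's top face spans about (318–335, 210–253) and the tray's rear corners sit at (254,180) and (398,179). These match the prediction within 3 px. I'll descend 12 cm along the tool and grip.

Emit:
carry_out:
  rows:
    - [[0.2,0.3,3.5],[-0.3,0.2,-0.5],0]
    - [[0.2,0.3,7],[-0.3,0.2,-0.5],0]
    - [[0.2,0.3,9.5],[-0.3,0.2,-0.5],0]
    - [[0.2,0.3,11],[-0.3,0.2,-0.5],0.3]
    - [[0.2,0.3,11.9],[-0.3,0.2,-0.5],0.5]
    - [[0.2,0.3,11.9],[-0.3,0.2,-0.5],0.7]
    - [[0.2,0.3,11.9],[-0.3,0.2,-0.5],1]
    - [[0.2,0.3,11.9],[-0.3,0.2,-0.5],1]
    - [[0.2,0.3,11.9],[-0.3,0.2,-0.5],1]
    - [[0.2,0.3,11.9],[-0.3,0.2,-0.5],1]
  newtons: 25

```text
clock: 6.25
tool_pos: [0.4735, -0.1874, 0.0213]
eef_rot: [0.232, 0.96, -0.036, 0.153]
contact_force: [-0.4, 0.0, 0.0]
opening: 0.391
finger_force: 0.0
```

```bash
python3 log.py; cat > t4.py <<'E'
from plan import *
# slide: tool now holds tray; tray pose now ~ (.519,-.2134,-.4793); move to stand-local X for grip
s=r.get_state();R0=R.from_quat(s['eef_rot']);k=cal('wrist')
print('cam in tool',(R0.as_matrix().T@(k['pose'][:3,3]-np.array([.4403,-.1744,.1341]))).round(3))
P0=np.array([.519,-.2134,0]);y0=-.4793
S=np.array([.6567,.0682,0]);ys=.1322
q=np.array(s['q']);u=np.array([np.cos(ys),np.sin(ys),0])
P1=S-.047*u   # grip at stand-local -105 mm
N=20
for i in range(1,N+1):
    a=i/N;a=a*a*(3-2*a);b=min(1,a/.85)
    dP=(P1-P0)*a;dy=(ys-y0)*b
    Rz=R.from_euler('z',dy);tcp=P0+dP+Rz.apply(np.array(s['tool_pos'])-P0);Rt=Rz*R0
    q,e=ik(tcp,Rt.as_matrix(),q,w=1e-3)
    print(i,(R0.inv().apply(tcp-s['tool_pos'])*100).round(2).tolist(),np.degrees((R0.inv()*Rt).as_rotvec()).round(1).tolist(),round(e,4),q.round(2))
E
python3 t4.py
```

```text
6.25 [ 0.4735 -0.1874  0.0213] [ 0.232   0.96   -0.0363  0.1526] [-0.4  0.   0. ] 0.3906130906354525 0.0 [ 0.48  0.9  -0.41  2.36  2.36  0.54 -1.  ]
cam in tool [ 0.081  0.001 -0.18 ]
1 [0.03, 0.18, -0.01] [-0.1, 0.0, -0.3] 0.0 [ 0.48  0.9  -0.41  2.36  2.36  0.55 -1.  ]
2 [0.12, 0.7, -0.04] [-0.4, 0.0, -1.1] 0.0 [ 0.47  0.9  -0.41  2.36  2.36  0.55 -1.  ]
3 [0.26, 1.51, -0.08] [-0.8, 0.0, -2.4] 0.0 [ 0.46  0.9  -0.41  2.37  2.36  0.55 -0.99]
4 [0.45, 2.59, -0.14] [-1.3, 0.0, -4.1] 0.0 [ 0.44  0.9  -0.42  2.37  2.36  0.55 -0.99]
5 [0.66, 3.89, -0.21] [-2.0, 0.0, -6.1] 0.0 [ 0.42  0.9  -0.42  2.37  2.37  0.55 -0.97]
6 [0.89, 5.38, -0.28] [-2.8, 0.0, -8.5] 0.0 [ 0.4   0.9  -0.42  2.37  2.37  0.55 -0.96]
7 [1.14, 7.02, -0.36] [-3.6, 0.0, -11.0] 0.0 [ 0.37  0.9  -0.43  2.36  2.38  0.54 -0.94]
8 [1.39, 8.77, -0.44] [-4.5, 0.0, -13.8] 0.0 [ 0.34  0.9  -0.43  2.36  2.38  0.54 -0.92]
9 [1.65, 10.6, -0.52] [-5.4, 0.0, -16.7] 0.0 [ 0.31  0.9  -0.42  2.35  2.38  0.52 -0.9 ]
10 [1.89, 12.48, -0.6] [-6.4, 0.0, -19.6] 0.0 [ 0.28  0.9  -0.42  2.34  2.38  0.51 -0.88]
11 [2.12, 14.35, -0.67] [-7.3, 0
[... 179 characters left out ...]
0.0, -28.1] 0.0 [ 0.18  0.9  -0.4   2.29  2.39  0.45 -0.8 ]
14 [2.68, 19.64, -0.85] [-10.0, 0.0, -30.7] 0.0 [ 0.15  0.89 -0.39  2.28  2.39  0.43 -0.78]
15 [2.83, 21.16, -0.9] [-10.8, 0.0, -33.1] 0.0 [ 0.13  0.89 -0.38  2.26  2.39  0.4  -0.75]
16 [3.04, 22.64, -0.96] [-10.9, 0.0, -33.3] 0.0 [ 0.09  0.89 -0.37  2.25  2.36  0.4  -0.75]
17 [3.22, 23.88, -1.02] [-10.9, 0.0, -33.3] 0.0 [ 0.06  0.89 -0.36  2.23  2.34  0.39 -0.75]
18 [3.36, 24.81, -1.07] [-10.9, 0.0, -33.3] 0.0 [ 0.04  0.89 -0.35  2.22  2.32  0.38 -0.75]
19 [3.45, 25.41, -1.1] [-10.9, 0.0, -33.3] 0.0 [ 0.02  0.89 -0.35  2.22  2.31  0.38 -0.76]
20 [3.48, 25.62, -1.1] [-10.9, 0.0, -33.3] 0.0 [ 0.02  0.89 -0.35  2.21  2.31  0.38 -0.76]
```

Emit:
carry_out:
  rows:
    - [[0,0,0],[0,0,0],1]
    - [[0,0,0],[0,0,0],1]
    - [[0,0,0],[0,0,0],1]
    - [[0,0,0],[0,0,0],1]
    - [[0,0,0],[0,0,0],1]
  newtons: 25

```text
clock: 6.75
tool_pos: [0.473, -0.1882, 0.0207]
eef_rot: [0.233, 0.96, -0.037, 0.152]
contact_force: [-1.8, -2.4, 2.7]
opening: 0.137
finger_force: 25.0
```

```bash
python3 log.py
```

```text
6.75 [ 0.473  -0.1882  0.0207] [ 0.2326  0.9599 -0.0369  0.1522] [-1.8 -2.4  2.7] 0.13723169142993868 25.04101464059204 [ 0.48  0.9  -0.4   2.36  2.36  0.54 -1.  ]
```

```bash
cat > slide.py <<'E'
from plan import *
import sys
def slide(P0,y0,P1,y1,N=12):
    s=r.get_state();R0=R.from_quat(s['eef_rot']);q=np.array(s['q']);P0=np.array([*P0,0]);P1=np.array([*P1,0])
    out=[]
    for i in range(1,N+1):
        a=i/N;a=a*a*(3-2*a)
        Rz=R.from_euler('z',(y1-y0)*a);tcp=P0+(P1-P0)*a+Rz.apply(np.array(s['tool_pos'])-P0);Rt=Rz*R0
        q,e=ik(tcp,Rt.as_matrix(),q,w=1e-3)
        out.append([(R0.inv().apply(tcp-s['tool_pos'])*100).round(2).tolist(),np.degrees((R0.inv()*Rt).as_rotvec()).round(1).tolist(),1])
        if e>1e-3:print('!',i,e)
    print(out,q.round(2))
E
python3 -c "
from slide import *
slide((.519,-.2134),-.4793,(.538,-.09),-.17)"
```

```text
[[[0.07, 0.2, -0.02], [-0.1, 0.0, -0.3], 1], [[0.28, 0.76, -0.09], [-0.4, 0.0, -1.2], 1], [[0.59, 1.6, -0.19], [-0.9, 0.0, -2.6], 1], [[0.97, 2.65, -0.32], [-1.4, 0.0, -4.4], 1], [[1.4, 3.84, -0.45], [-2.1, 0.0, -6.3], 1], [[1.84, 5.11, -0.6], [-2.7, 0.0, -8.4], 1], [[2.28, 6.38, -0.74], [-3.4, 0.0, -10.5], 1], [[2.69, 7.58, -0.87], [-4.1, 0.0, -12.5], 1], [[3.04, 8.63, -0.99], [-4.6, 0.0, -14.2], 1], [[3.32, 9.48, -1.08], [-5.1, 0.0, -15.6], 1], [[3.5, 10.04, -1.14], [-5.4, 0.0, -16.5], 1], [[3.57, 10.24, -1.16], [-5.5, 0.0, -16.9], 1]] [ 0.32  0.91 -0.46  2.41  2.4   0.59 -0.94]
```

Emit:
carry_out:
  rows:
    - [[0.07,0.2,-0.02],[-0.1,0.0,-0.3],1]
    - [[0.28,0.76,-0.09],[-0.4,0.0,-1.2],1]
    - [[0.59,1.6,-0.19],[-0.9,0.0,-2.6],1]
    - [[0.97,2.65,-0.32],[-1.4,0.0,-4.4],1]
    - [[1.4,3.84,-0.45],[-2.1,0.0,-6.3],1]
    - [[1.84,5.11,-0.6],[-2.7,0.0,-8.4],1]
    - [[2.28,6.38,-0.74],[-3.4,0.0,-10.5],1]
    - [[2.69,7.58,-0.87],[-4.1,0.0,-12.5],1]
    - [[3.04,8.63,-0.99],[-4.6,0.0,-14.2],1]
    - [[3.32,9.48,-1.08],[-5.1,0.0,-15.6],1]
    - [[3.5,10.04,-1.14],[-5.4,0.0,-16.5],1]
    - [[3.57,10.24,-1.16],[-5.5,0.0,-16.9],1]
  newtons: 25

```text
clock: 7.95
tool_pos: [0.4871, -0.081, 0.0209]
eef_rot: [0.083, 0.984, -0.014, 0.157]
contact_force: [-1.5, -6.6, 4.1]
opening: 0.13
finger_force: 29.0
```

```bash
python3 log.py; python3 -c "
from slide import *
s=r.get_state();z=R.from_quat(s['eef_rot']).as_matrix()
print('yaw',np.arctan2(-z[1,0],-z[0,0]),'tilt',np.degrees(np.arccos(-z[2,2])),'tool y z-comp',z[2,1],'grip',(np.array(s['tool_pos'])-.019*z[:,2]).round(4))
u=np.array([np.cos(.1322),np.sin(.1322)]);S=np.array([.6567,.0682])
slide((.538,-.09),-.17,S-.047*u,.1322)"
```

```text
7.95 [ 0.4871 -0.081   0.0209] [ 0.0826  0.9841 -0.014   0.1568] [-1.5 -6.6  4.1] 0.13013319585424646 28.96489342329005 [ 0.32  0.91 -0.46  2.41  2.4   0.59 -0.94]
yaw -0.16713725154544012 tilt 18.11161733078341 tool y z-comp -0.001665257777310511 grip [ 0.4813 -0.08    0.039 ]
[[[-0.09, 0.29, 0.03], [-0.1, -0.0, -0.3], 1], [[-0.32, 1.08, 0.1], [-0.4, -0.0, -1.2], 1], [[-0.68, 2.29, 0.22], [-0.8, -0.0, -2.6], 1], [[-1.14, 3.79, 0.37], [-1.4, -0.0, -4.3], 1], [[-1.67, 5.5, 0.54], [-2.0, -0.0, -6.2], 1], [[-2.23, 7.32, 0.72], [-2.7, -0.0, -8.2], 1], [[-2.8, 9.13, 0.9], [-3.4, -0.0, -10.3], 1], [[-3.34, 10.84, 1.07], [-4.0, -0.0, -12.2], 1], [[-3.82, 12.36, 1.23], [-4.5, -0.0, -13.9], 1], [[-4.21, 13.56, 1.35], [-5.0, -0.0, -15.2], 1], [[-4.47, 14.36, 1.44], [-5.3, -0.0, -16.1], 1], [[-4.57, 14.65, 1.47], [-5.4, -0.0, -16.5], 1]] [ 0.02  0.89 -0.35  2.21  2.3   0.38 -0.75]
```

Emit:
carry_out:
  rows:
    - [[-0.08,0.29,0.03],[-0.1,0,-0.3],1]
    - [[-0.3,1.08,0.1],[-0.4,0,-1.2],1]
    - [[-0.64,2.29,0.21],[-0.8,0,-2.6],1]
    - [[-1.07,3.79,0.35],[-1.4,0,-4.3],1]
    - [[-1.57,5.5,0.51],[-2.0,0,-6.2],1]
    - [[-2.1,7.3,0.68],[-2.7,0,-8.2],1]
    - [[-2.63,9.1,0.85],[-3.4,0,-10.3],1]
    - [[-3.14,10.8,1.01],[-4.0,0,-12.2],1]
    - [[-3.59,12.3,1.16],[-4.5,0,-13.9],1]
    - [[-3.96,13.5,1.27],[-5.0,0,-15.2],1]
    - [[-4.2,14.3,1.35],[-5.3,0,-16.1],1]
    - [[-4.3,14.6,1.38],[-5.4,0,-16.5],1]

```text
clock: 9.15
tool_pos: [0.5553, 0.0588, 0.0211]
eef_rot: [-0.069, 0.985, 0.012, 0.156]
contact_force: [0.4, 1.1, -1.0]
opening: 0.003
finger_force: 0.0
```

```bash
python3 log.py; python3 - <<'E'
from h import *
a=snap('scene')['image'];b=snap('top')['image']
z=lambda i,x,y:cv2.resize(i[y:y+150,x:x+130],None,fx=3,fy=3,interpolation=cv2.INTER_CUBIC)
cv2.imwrite('pics/s2.png',np.hstack([z(a,250,210),z(b,260,120)])[:,:,::-1])
E
```

```text
9.15 [0.5553 0.0588 0.0211] [-0.0694  0.9852  0.0124  0.1564] [ 0.4  1.1 -1. ] 0.0029787406847321396 0.0 [ 0.03  0.89 -0.36  2.22  2.3   0.39 -0.75]
```

View pics/s2.png

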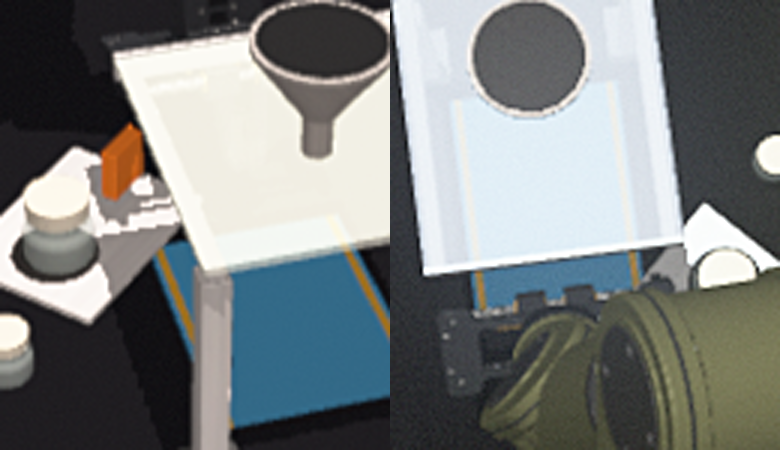

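The grip slipped during the second slide: the opening reads 0. The view shows the tray rotated to the right of the mat, with its jar upright at top pixel ≈(373,210) and the fin free. I suspect 25 N over the 18 mm pads couldn't hold the yaw moment. I'll back off, re-measure, then regrip at 60 N and move more slowly.

Emit:
carry_out:
  rows:
    - [[0,0,-3],[0,0,0],1]
    - [[0,0,-6],[0,0,0],1]
    - [[0,0,-9],[0,0,0],0.5]
    - [[0,3,-12],[0,0,0],0]
    - [[0,7,-13],[0,0,0],0]
    - [[0,11,-13],[0,0,0],0]
    - [[0,14,-13],[0,0,0],0]
    - [[0,14,-13],[0,0,0],0]

```text
clock: 10.05
tool_pos: [0.4952, 0.1898, 0.145]
eef_rot: [-0.069, 0.985, 0.011, 0.156]
contact_force: [-0.2, -0.5, 1.1]
opening: 0.524
finger_force: 0.0
```

```bash
python3 log.py; python3 - <<'E'
from h import *
for c in('scene','top'):
    im=snap(c,c+'3')['image'];
    x0,x1,y0,y1=(150,340,200,350) if c=='scene' else (330,440,170,300)
    hsv=cv2.cvtColor(im,cv2.COLOR_RGB2HSV).astype(int);
    m=((hsv[...,1]<60)&(hsv[...,2]>150)).astype(np.uint8);o=((hsv[...,0]<16)&(hsv[...,1]>150)&(hsv[...,2]>80)).astype(np.uint8)
    M=np.zeros_like(m);M[y0:y1,x0:x1]=1
    n,l,s,cc=cv2.connectedComponentsWithStats(m*M)
    for i in range(1,n):
        if s[i,4]>80:
            cn=max(cv2.findContours((l==i).astype(np.uint8),0,2)[0],key=cv2.contourArea);print(c,s[i],cv2.approxPolyDP(cn,3,True).reshape(-1,2).tolist())
    n,l,s,cc=cv2.connectedComponentsWithStats(o*M);print('orange',[(s[i].tolist(),cc[i].round(1).tolist()) for i in range(1,n) if s[i,4]>8])
E
```

```text
10.05 [0.4952 0.1898 0.145 ] [-0.0693  0.9852  0.0115  0.1562] [-0.2 -0.5  1.1] 0.5240851348673649 0.0 [-0.61  0.6   0.12  2.24  1.34  0.04 -0.14]
scene [ 150  213   62   36 1137] [[211, 234], [206, 222], [191, 226], [188, 213], [150, 220], [150, 229], [160, 223], [169, 223], [176, 229], [164, 238], [150, 235], [150, 248]]
scene [ 235  213  105  137 5083] [[339, 213], [332, 221], [288, 228], [303, 270], [297, 268], [287, 277], [283, 274], [283, 262], [274, 259], [235, 296], [279, 317], [287, 308], [283, 297], [275, 303], [262, 304], [252, 295], [255, 289], [275, 285], [271, 290], [262, 289], [273, 292], [310, 283], [320, 303], [317, 349], [325, 349], [324, 302], [339, 298], [339, 236], [334, 230], [339, 232], [334, 224]]
scene [ 150  302   62   48 2700] [[208, 302], [154, 307], [150, 349], [211, 349]]
scene [243 315  17  15 197] [[246, 316], [246, 327], [256, 328], [258, 317]]
orange [([188, 206, 18, 19, 226], [197.1, 216.0]), ([283, 251, 15, 25, 207], [290.3, 264.3])]
top [ 330  170   70   93 3292] [[330, 170], [330, 204], [354, 200], [359, 203], [358, 209], [353, 203], [338, 221], [352, 221], [334, 224], [330, 237], [343, 247], [354, 233], [357, 240], [348, 251], [362, 262], [399, 215], [365, 188], [358, 195], [353, 170]]
top [382 170  13   8  88] [[382, 170], [386, 177], [394, 174], [394, 170]]
orange []
```

```bash
python3 - <<'E'
from h import *
from scipy.optimize import least_squares
def T(p,L): 
    L=np.array(L,float);c,s=np.cos(p[2]),np.sin(p[2])
    return np.c_[p[0]+c*L[:,0]-s*L[:,1],p[1]+s*L[:,0]+c*L[:,1],L[:,2]]
FL,FR,RR,RL=[.08,.06,.008],[.08,-.06,.008],[-.08,-.06,.008],[-.08,.06,.008]
F=lambda p:(w2p('top',T(p,[FL,FR,RR]))-[[365,188],[399.5,215],[362,262]]).ravel()
G=lambda p:(w2p('scene',T(p,[RR,FR,FL]))-[[274,258.5],[235,296],[279,317.5]]).ravel()
for f in(F,G):
    g=least_squares(f,[.54,-.06,-.6]);print(g.x.round(4),g.fun.round(1))
    print(w2p('scene',T(g.x,[[-.058,0,.04]])),T(g.x,[[-.058,0,.038]]).round(4))
b=cv2.imread('pics/top3.png')[150:290,290:430];cv2.imwrite('pics/v9.png',cv2.resize(b,None,fx=4,fy=4,interpolation=cv2.INTER_CUBIC))
E
```

```text
[ 0.5498 -0.0679 -0.6827] [-0.5 -1.1  0.6  0.4 -0.1  0.7]
[[290.75696018 258.93845334]] [[ 0.5048 -0.0314  0.038 ]]
[ 0.5577 -0.0694 -0.6837] [ 0.7  0.2 -0.9  0.8  0.3 -1. ]
[[290.52253962 261.12106226]] [[ 0.5128 -0.0328  0.038 ]]
```

View pics/v9.png

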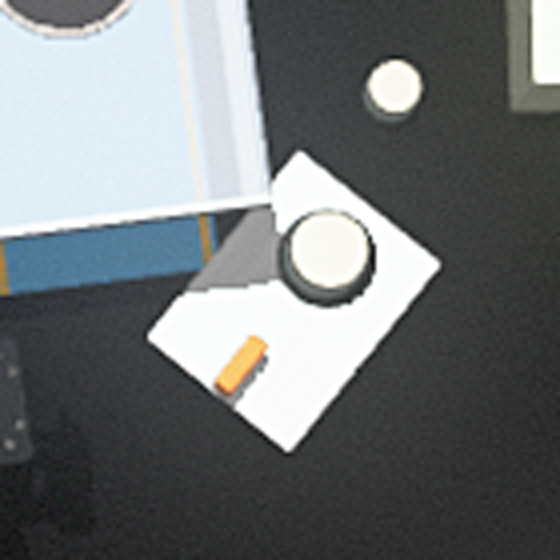

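```bash
cat > t5.py <<'E'
from plan import *
def T(p,L): 
    L=np.array(L,float);c,s=np.cos(p[2]),np.sin(p[2])
    return np.c_[p[0]+c*L[:,0]-s*L[:,1],p[1]+s*L[:,0]+c*L[:,1],L[:,2]]
L=[[.08,.06,.008],[.08,-.06,.008],[-.08,-.06,.008],[-.08,.06,.008]]
uv=np.array([[299,151],[440,264],[290,453],[149,338]])/4+[289.6,149.6]
g=least_squares(lambda p:(w2p('top',T(p,L))-uv).ravel(),[.55,-.07,-.68]);print(g.x.round(4),g.fun.round(1))
G=T(g.x,[[-.058,0,.038]])[0];print(G)
s=r.get_state();q0=np.array(s['q'])
for tl in(22,26,29):
    qg=best(*target(G,g.x[2],tl,0),q0)
    if qg: print(tl,qg[0].round(2),[x[4].round(2) for x in qg])
qs=best(*target(G,g.x[2],25,.1),q0)
q=qs[0];print(q.round(2))
N=10
path=[q0+(q-q0)*i/N for i in range(1,N+1)]
for i,(a,x) in enumerate(zip(rows(path,q0),path)):
    p,M=fk(x);print(i,a,p.round(3),x[4:6].round(2))
E
python3 t5.py
```

```text
[ 0.5489 -0.0681 -0.6776] [-0.  -0.1  0.5 -0.1  0.1  0.1 -0.6  0.1]
[ 0.50376071 -0.03173376  0.038     ]
22 [-0.    0.92 -0.38  2.34  2.05  0.68 -1.38] [np.float64(2.05), np.float64(2.05), np.float64(2.05), np.float64(2.05), np.float64(2.05), np.float64(2.05), np.float64(2.05), np.float64(2.05), np.float64(2.05), np.float64(2.05), np.float64(2.05), np.float64(2.05), np.float64(2.05), np.float64(2.05), np.float64(2.05), np.float64(2.05), np.float64(2.05), np.float64(2.05), np.float64(2.05), np.float64(2.05)]
26 [-0.04  0.95 -0.39  2.38  2.1   0.8  -1.49] [np.float64(2.1), np.float64(2.1), np.float64(2.1), np.float64(2.1), np.float64(2.1), np.float64(2.1), np.float64(2.1), np.float64(2.1), np.float64(2.1), np.float64(2.1), np.float64(2.1), np.float64(2.1), np.float64(2.1), np.float64(2.1), np.float64(2.1), np.float64(2.1), np.float64(2.1), np.float64(2.1), np.float64(2.1), np.float64(2.1), np.float64(2.1), np.float64(2.1)]
29 [-0.08  0.97 -0.39  2.41  2.13  0.88 -1.57] [np.float64(2.13), np.float64(2.13), np.float64(2.13), np.float64(2.13), np.float64(2.13), np.float64(2.13), np.float
[... 403 characters left out ...]
, 1.2, 4.6]) [0.489 0.164 0.136] [1.4 0.1]
1 ([2.3, -4.9, 0.9], [5.3, 1.9, 9.1]) [0.483 0.139 0.129] [1.46 0.15]
2 ([3.3, -7.3, 1.2], [7.8, 2.1, 13.5]) [0.478 0.115 0.123] [1.51 0.2 ]
3 ([4.1, -9.4, 1.4], [10.1, 1.9, 17.9]) [0.475 0.092 0.119] [1.56 0.25]
4 ([4.7, -11.5, 1.5], [12.1, 1.3, 22.2]) [0.472 0.071 0.116] [1.62 0.31]
5 ([5.1, -13.4, 1.6], [13.9, 0.3, 26.5]) [0.471 0.051 0.113] [1.67 0.36]
6 ([5.4, -15.2, 1.7], [15.4, -1.0, 30.7]) [0.471 0.033 0.112] [1.72 0.41]
7 ([5.6, -16.8, 1.7], [16.5, -2.7, 35.0]) [0.472 0.017 0.111] [1.78 0.46]
8 ([5.6, -18.3, 1.7], [17.1, -4.6, 39.3]) [0.474 0.003 0.111] [1.83 0.51]
9 ([5.4, -19.6, 1.7], [17.4, -6.7, 43.6]) [ 0.477 -0.01   0.111] [1.89 0.57]
```

Emit:
carry_out:
  rows:
    - [[1.2,-2.5,0.5],[2.7,1.2,4.6],0]
    - [[2.3,-4.9,0.9],[5.3,1.9,9.1],0]
    - [[3.3,-7.3,1.2],[7.8,2.1,13.5],0]
    - [[4.1,-9.4,1.4],[10.1,1.9,17.9],0]
    - [[4.7,-11.5,1.5],[12.1,1.3,22.2],0]
    - [[5.1,-13.4,1.6],[13.9,0.3,26.5],0]
    - [[5.4,-15.2,1.7],[15.4,-1.0,30.7],0]
    - [[5.6,-16.8,1.7],[16.5,-2.7,35.0],0]
    - [[5.6,-18.3,1.7],[17.1,-4.6,39.3],0]
    - [[5.4,-19.6,1.7],[17.4,-6.7,43.6],0]
    - [[5.4,-19.6,1.7],[17.4,-6.7,43.6],0]
    - [[5.4,-19.6,1.7],[17.4,-6.7,43.6],0]

```text
clock: 11.35
tool_pos: [0.4776, -0.0123, 0.1117]
eef_rot: [0.325, 0.92, -0.073, 0.205]
contact_force: [0.0, 0.2, -0.5]
opening: 0.996
finger_force: 0.0
```

```bash
python3 log.py; cat > cor.py <<'E'
from plan import *
def cor(G,yaw,tl,back=0):
    s=r.get_state();R0=R.from_quat(s['eef_rot']);p,Rt=target(G,yaw,tl,back)
    print((R0.inv().apply(p-s['tool_pos'])*100).round(2),np.degrees((R0.inv()*R.from_matrix(Rt)).as_rotvec()).round(1))
E
python3 -c "
from cor import *
cor([.5038,-.0317,.038],-.6776,25,.1);cor([.5038,-.0317,.038],-.6776,25,0)
snap('wrist','w2')
c,s=np.cos(-.6776),np.sin(-.6776)
f=lambda x,y,z:[.5489+c*x-s*y,-.0681+s*x+c*y,z]
print(w2p('wrist',[f(-.078,.007,.052),f(-.078,-.007,.052),f(-.038,-.007,.052),f(-.038,.007,.052)]).round(1).tolist())
im=cv2.imread('pics/w2.png');h=cv2.cvtColor(im,cv2.COLOR_BGR2HSV);m=((h[...,0]<16)&(h[...,1]>150)&(h[...,2]>80)).astype(np.uint8)
n,l,st_,cc=cv2.connectedComponentsWithStats(m)
for i in range(1,n):
  if st_[i,4]>300:
    pts=np.argwhere(l==i)[:,::-1]; print(st_[i],cc[i].round(1),[pts[np.argmax(pts@d)].tolist() for d in((1,1),(1,-1),(-1,1),(-1,-1))])
"
```

```text
11.35 [ 0.4776 -0.0123  0.1117] [ 0.3252  0.9204 -0.0728  0.2046] [ 0.   0.2 -0.5] 0.9957975144681852 0.0 [-0.25  0.69 -0.16  2.43  1.94  0.51 -1.41]
[ 0.16  0.13 -0.05] [-0.1  0.1 -0.1]
[0.17 0.15 9.95] [-0.1  0.1 -0.1]
[[337.2, 224.0], [316.3, 224.0], [317.1, 264.9], [336.0, 264.9]]
[317 188  19  77 729] [325.4 213.6] [[335, 262], [332, 189], [317, 263], [319, 188]]
```

Emit:
carry_out:
  rows:
    - [[0.17,0.15,3.5],[-0.1,0.1,-0.1],0]
    - [[0.17,0.15,7],[-0.1,0.1,-0.1],0]
    - [[0.17,0.15,9.2],[-0.1,0.1,-0.1],0.3]
    - [[0.17,0.15,10.2],[-0.1,0.1,-0.1],0.6]
    - [[0.17,0.15,10.2],[-0.1,0.1,-0.1],1]
    - [[0.17,0.15,10.2],[-0.1,0.1,-0.1],1]
    - [[0.17,0.15,10.2],[-0.1,0.1,-0.1],1]
    - [[0.17,0.15,10.2],[-0.1,0.1,-0.1],1]
    - [[0.17,0.15,10.2],[-0.1,0.1,-0.1],1]
    - [[0.17,0.15,10.2],[-0.1,0.1,-0.1],1]
    - [[0.17,0.15,10.2],[-0.1,0.1,-0.1],1]
    - [[0.17,0.15,10.2],[-0.1,0.1,-0.1],1]
  newtons: 60

```text
clock: 12.6
tool_pos: [0.5111, -0.0368, 0.0188]
eef_rot: [0.324, 0.921, -0.072, 0.204]
contact_force: [-0.7, 0.7, 1.7]
opening: 0.143
finger_force: 60.0
```

Emit:
carry_out:
  rows:
    - [[0,0,0],[0,0,0],1]
    - [[0,0,0],[0,0,0],1]
    - [[0,0,0],[0,0,0],1]
  newtons: 60

```text
clock: 12.9
tool_pos: [0.5111, -0.0368, 0.0188]
eef_rot: [0.324, 0.921, -0.072, 0.204]
contact_force: [-0.5, 1.5, 1.8]
opening: 0.141
finger_force: 60.0
```

```bash
python3 log.py; python3 -c "
from slide import *
u=np.array([np.cos(.1322),np.sin(.1322)]);S=np.array([.6567,.0682])
slide((.5489,-.0681),-.6776,(.562,-.005),-.3)"
```

```text
12.9 [ 0.5111 -0.0368  0.0188] [ 0.3244  0.9208 -0.072   0.2045] [-0.5  1.5  1.8] 0.14131957698391798 60.00115156173706 [-0.11  0.93 -0.25  2.37  2.19  0.68 -1.57]
[[[0.05, 0.08, -0.02], [-0.2, 0.0, -0.4], 1], [[0.2, 0.29, -0.09], [-0.7, 0.0, -1.5], 1], [[0.41, 0.61, -0.19], [-1.4, 0.0, -3.1], 1], [[0.67, 1.01, -0.31], [-2.4, 0.0, -5.1], 1], [[0.96, 1.46, -0.45], [-3.4, 0.0, -7.4], 1], [[1.26, 1.95, -0.59], [-4.6, 0.0, -9.8], 1], [[1.55, 2.43, -0.72], [-5.7, 0.0, -12.2], 1], [[1.81, 2.89, -0.85], [-6.8, 0.0, -14.5], 1], [[2.04, 3.3, -0.95], [-7.7, 0.0, -16.5], 1], [[2.21, 3.63, -1.03], [-8.5, 0.0, -18.1], 1], [[2.33, 3.85, -1.09], [-9.0, 0.0, -19.2], 1], [[2.37, 3.92, -1.11], [-9.2, 0.0, -19.6], 1]] [-0.09  0.95 -0.3   2.44  2.44  0.76 -1.45]
```

Emit:
carry_out:
  rows:
    - [[0.05,0.08,-0.02],[-0.2,0.0,-0.4],1]
    - [[0.2,0.29,-0.09],[-0.7,0.0,-1.5],1]
    - [[0.41,0.61,-0.19],[-1.4,0.0,-3.1],1]
    - [[0.67,1.01,-0.31],[-2.4,0.0,-5.1],1]
    - [[0.96,1.46,-0.45],[-3.4,0.0,-7.4],1]
    - [[1.26,1.95,-0.59],[-4.6,0.0,-9.8],1]
    - [[1.55,2.43,-0.72],[-5.7,0.0,-12.2],1]
    - [[1.81,2.89,-0.85],[-6.8,0.0,-14.5],1]
    - [[2.04,3.3,-0.95],[-7.7,0.0,-16.5],1]
    - [[2.21,3.63,-1.03],[-8.5,0.0,-18.1],1]
    - [[2.33,3.85,-1.09],[-9.0,0.0,-19.2],1]
    - [[2.37,3.92,-1.11],[-9.2,0.0,-19.6],1]

```text
clock: 14.1
tool_pos: [0.5145, 0.007, 0.0188]
eef_rot: [0.147, 0.965, -0.034, 0.214]
contact_force: [-0.9, -5.6, 1.3]
opening: 0.141
finger_force: 60.9
```

```bash
python3 log.py; python3 -c "
from slide import *
s=r.get_state();z=R.from_quat(s['eef_rot']).as_matrix()
print('yaw',np.arctan2(-z[1,0],-z[0,0]),'tilt',np.degrees(np.arccos(-z[2,2])),'tool y z',z[2,1],'grip',(np.array(s['tool_pos'])-.019*z[:,2]).round(4))
b=snap('top','top4')['image']; a=snap('scene','scene4')['image']
h=cv2.cvtColor(b,cv2.COLOR_RGB2HSV).astype(int);m=((h[...,0]<16)&(h[...,1]>150)&(h[...,2]>80)).astype(np.uint8)[150:300,260:420]
print(cv2.connectedComponentsWithStats(m)[2:])
h=cv2.cvtColor(a,cv2.COLOR_RGB2HSV).astype(int);m=((h[...,1]<40)&(h[...,2]>120)).astype(np.uint8);m[:,:200]=0;m[:,360:]=0;m[:240]=0;m[340:]=0
n,l,S_,cc=cv2.connectedComponentsWithStats(m)
for i in range(1,n):
  if S_[i,4]>150:
    cn=max(cv2.findContours((l==i).astype(np.uint8),0,2)[0],key=cv2.contourArea);print(S_[i],cv2.approxPolyDP(cn,3,True).reshape(-1,2).tolist())
slide((.562,-.005),-.3,(.587,.045),.05)"
```

```text
14.1 [0.5145 0.007  0.0188] [ 0.1474  0.965  -0.0343  0.2143] [-0.9 -5.6  1.3] 0.14050991613873215 60.91770908329636 [-0.09  0.95 -0.3   2.44  2.45  0.76 -1.45]
yaw -0.3023631918115463 tilt 25.069600382382532 tool y z -0.0029888230089139822 grip [0.5068 0.0095 0.036 ]
(array([[    0,     0,   160,   150, 24000]], dtype=int32), array([[79.5, 74.5]]))
[ 267  240   93  100 4672] [[292, 240], [302, 264], [285, 262], [267, 306], [314, 315], [315, 302], [315, 338], [326, 339], [325, 301], [359, 294], [359, 252], [353, 251], [351, 261], [350, 248], [343, 240]]
[200 302  10  38 360] [[203, 302], [200, 339], [209, 339], [208, 303]]
[[[-0.02, 0.07, 0.01], [-0.2, -0.0, -0.4], 1], [[-0.07, 0.28, 0.03], [-0.6, -0.0, -1.3], 1], [[-0.15, 0.6, 0.07], [-1.3, -0.0, -2.8], 1], [[-0.25, 0.99, 0.11], [-2.2, -0.0, -4.7], 1], [[-0.38, 1.44, 0.17], [-3.2, -0.0, -6.8], 1], [[-0.52, 1.91, 0.24], [-4.2, -0.0, -9.1], 1], [[-0.66, 2.39, 0.3], [-5.3, -0.0, -11.3], 1], [[-0.81, 2.84, 0.37], [-6.3, -0.0, -13.5], 1], [[-0.95, 3.25, 0.43], [-7.2, -0.0, -15.3], 1], [[-1.06, 3.57, 0.48], [-7.9, -0.1, -16.8], 1], [[-1.14, 3.78, 0.52], [-8.3, -0.1, -17.8], 1], [[-1.16, 3.86, 0.53], [-8.5, -0.1, -18.2], 1]] [-0.03  0.94 -0.29  2.4   2.68  0.68 -1.24]
```

Emit:
carry_out:
  rows:
    - [[-0.02,0.07,0.01],[-0.2,0,-0.4],1]
    - [[-0.07,0.28,0.03],[-0.6,0,-1.3],1]
    - [[-0.15,0.6,0.07],[-1.3,0,-2.8],1]
    - [[-0.25,0.99,0.11],[-2.2,0,-4.7],1]
    - [[-0.38,1.44,0.17],[-3.2,0,-6.8],1]
    - [[-0.52,1.91,0.24],[-4.2,0,-9.1],1]
    - [[-0.66,2.39,0.3],[-5.3,0,-11.3],1]
    - [[-0.81,2.84,0.37],[-6.3,0,-13.5],1]
    - [[-0.95,3.25,0.43],[-7.2,0,-15.3],1]
    - [[-1.06,3.57,0.48],[-7.9,-0.1,-16.8],1]
    - [[-1.14,3.78,0.52],[-8.3,-0.1,-17.8],1]
    - [[-1.16,3.86,0.53],[-8.5,-0.1,-18.2],1]

```text
clock: 15.4
tool_pos: [0.5376, 0.0398, 0.0188]
eef_rot: [-0.023, 0.976, 0.003, 0.217]
contact_force: [-3.9, -6.4, 6.0]
opening: 0.137
finger_force: 61.1
```

```bash
python3 log.py; cat > trk.py <<'E'
from slide import *
from t5fit import T
FLc,FR,RR,RL=[.08,.06,.008],[.08,-.06,.008],[-.08,-.06,.008],[-.08,.06,.008]
E
python3 -c "
from slide import *
def T(p,L): 
    L=np.array(L,float);c,s=np.cos(p[2]),np.sin(p[2])
    return np.c_[p[0]+c*L[:,0]-s*L[:,1],p[1]+s*L[:,0]+c*L[:,1],L[:,2]]
FLc,FR,RR,RL=[.08,.06,.008],[.08,-.06,.008],[-.08,-.06,.008],[-.08,.06,.008]
print('prev pred FR,RR',w2p('scene',T((.562,-.005,-.3),[FR,RR,FLc])).round(1).tolist())
s=r.get_state();z=R.from_quat(s['eef_rot']).as_matrix();yw=np.arctan2(-z[1,0],-z[0,0])
print('yaw',yw,'tilt',np.degrees(np.arccos(-z[2,2])),'grip',(np.array(s['tool_pos'])-.019*z[:,2]).round(4))
a=snap('scene','scene5')['image']
h=cv2.cvtColor(a,cv2.COLOR_RGB2HSV).astype(int);m=((h[...,1]<40)&(h[...,2]>100)).astype(np.uint8);m[:,:260]=0;m[:,400:]=0;m[:272]=0;m[340:]=0
n,l,S_,cc=cv2.connectedComponentsWithStats(m)
for i in range(1,n):
  if S_[i,4]>100:
    cn=max(cv2.findContours((l==i).astype(np.uint8),0,2)[0],key=cv2.contourArea);print(S_[i],cv2.approxPolyDP(cn,2,True).reshape(-1,2).tolist())
print('pred',w2p('scene',T((.587,.045,.05),[FR,RR,FLc])).round(1).tolist())
u=np.array([np.cos(.1322),np.sin(.1322)]);S=np.array([.6567,.0682])
slide((.587,.045),.05,S-.04*u,.1322,8)
cv2.imwrite('pics/v10.png',cv2.resize(a[200:360,250:450],None,fx=4,fy=4,interpolation=cv2.INTER_CUBIC)[:,:,::-1])
"
```

```text
15.4 [0.5376 0.0398 0.0188] [-0.0229  0.976   0.0035  0.2168] [-3.9 -6.4  6. ] 0.1370527233777119 61.103269073646516 [-0.03  0.94 -0.29  2.4   2.68  0.67 -1.24]
prev pred FR,RR [[271.9, 305.3], [286.2, 260.3], [326.7, 311.6]]
yaw 0.04778877310338813 tilt 25.03993210765013 grip [0.5296 0.0394 0.036 ]
[ 295  272  105   68 3694] [[295, 272], [303, 320], [315, 320], [314, 339], [326, 339], [328, 318], [358, 315], [353, 299], [355, 294], [364, 293], [364, 290], [371, 292], [399, 286], [399, 272]]
pred [[309.3, 317.7], [296.6, 270.7], [364.2, 310.5]]
[[[-0.12, 0.05, 0.06], [-0.1, -0.0, -0.2], 1], [[-0.44, 0.19, 0.21], [-0.3, -0.0, -0.7], 1], [[-0.89, 0.39, 0.42], [-0.6, -0.0, -1.4], 1], [[-1.41, 0.62, 0.66], [-1.0, -0.0, -2.1], 1], [[-1.93, 0.85, 0.9], [-1.4, -0.0, -2.9], 1], [[-2.39, 1.05, 1.11], [-1.7, -0.0, -3.6], 1], [[-2.71, 1.19, 1.26], [-1.9, -0.0, -4.1], 1], [[-2.83, 1.25, 1.32], [-2.0, -0.0, -4.3], 1]] [-0.03  0.93 -0.27  2.31  2.72  0.56 -1.17]
```

```bash
cat > fit2.py <<'E'
from slide import *
def T(p,L): 
    L=np.array(L,float);c,s=np.cos(p[2]),np.sin(p[2])
    return np.c_[p[0]+c*L[:,0]-s*L[:,1],p[1]+s*L[:,0]+c*L[:,1],L[:,2]]
FLc,FR,RR,RL=[.08,.06,.008],[.08,-.06,.008],[-.08,-.06,.008],[-.08,.06,.008]
GS=np.array([.6611,.0645,.1322])
def fit(corn,uv,line=None,x0=(.6,.05,.1)):
    def f(p):
        e=(w2p('scene',T(p,corn))-uv).ravel()
        if line is not None:
            a,b=w2p('scene',T(p,[FR,RR]));d=(b-a)/np.linalg.norm(b-a);n=np.array([-d[1],d[0]]);e=np.r_[e,(np.array(line)-a)@n]
        return e
    g=least_squares(f,x0);print('tray(scene frame)',g.x.round(4),g.fun.round(1));return g.x
E
python3 -c "
from fit2 import *
p=fit([FR,FLc],[[303.5,320.5],[358.5,315.5]],[[295,273]])
"
```

```text
tray(scene frame) [ 0.5969  0.0357 -0.009 ] [-0.5 -0.   0.5 -0.1  0.1]
```

View pics/v10.png

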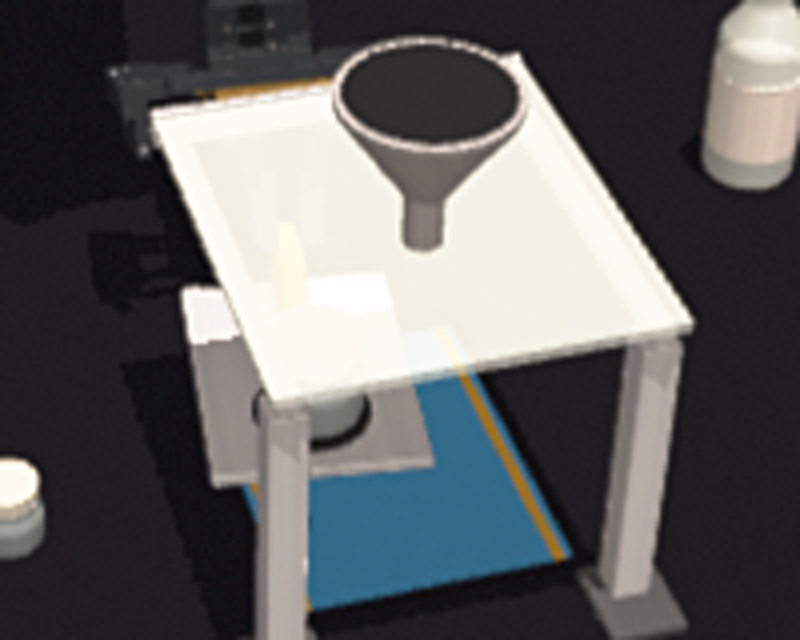

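The picture shows the tray flat under the canopy: corners at (182,288), (388,272), (436,466) and (213,488) in the crop, jar upright on its disc. The tray yaw lags the tool by about 0.05 rad. I'll slide forward with some over-rotation, then regrip at a steeper lean; closing the pads squares the fin.

```bash
python3 -c "
from fit2 import *
p=fit([RR,RL,FLc,FR],np.array([[182,288],[388,272],[436,466],[213,488]])/4+[249.6,199.6])
U=lambda a:np.array([np.cos(a),np.sin(a)]);S=np.array([.6567,.0682])
slide((.587,.045),.05,S-.085*U(.1322)+.058*U(.19),.19,12)
G=[*(S-.085*U(.1322)),.038];q0=np.array(r.get_state()['q'])
for tl in(35,38,40,42):
    for b in(0,.08):
        qs=best(*target(G,.1322,tl,b),q0,n=12);print(tl,b,qs[0].round(2) if qs else None)
"
```

```text
tray(scene frame) [ 0.5972  0.0359 -0.0188] [ 0.2  0.8 -0.3  1.   0.3 -0.3 -0.1 -1.2]
[[[-0.08, 0.03, 0.04], [-0.1, -0.0, -0.1], 1], [[-0.29, 0.1, 0.14], [-0.3, -0.0, -0.5], 1], [[-0.62, 0.22, 0.29], [-0.5, -0.0, -1.1], 1], [[-1.03, 0.36, 0.48], [-0.9, -0.0, -1.9], 1], [[-1.5, 0.53, 0.7], [-1.3, -0.0, -2.7], 1], [[-2.0, 0.7, 0.93], [-1.7, -0.0, -3.6], 1], [[-2.49, 0.88, 1.16], [-2.1, -0.0, -4.5], 1], [[-2.97, 1.04, 1.38], [-2.5, -0.0, -5.4], 1], [[-3.38, 1.19, 1.58], [-2.9, -0.0, -6.1], 1], [[-3.72, 1.3, 1.73], [-3.1, -0.0, -6.7], 1], [[-3.94, 1.38, 1.83], [-3.3, -0.0, -7.1], 1], [[-4.02, 1.41, 1.87], [-3.4, -0.0, -7.3], 1]] [-0.01  0.92 -0.26  2.27  2.76  0.51 -1.13]
35 0 [-0.    1.02 -0.33  2.42  2.81  0.93 -1.25]
35 0.08 [ 0.24  0.96 -0.81  2.54  2.43  1.05 -0.89]
38 0 [-0.    1.06 -0.34  2.46  2.84  1.06 -1.27]
38 0.08 None
40 0 [-0.    1.09 -0.35  2.48  2.86  1.14 -1.28]
40 0.08 None
42 0 [-0.    1.12 -0.35  2.5   2.87  1.23 -1.29]
42 0.08 None
```

Emit:
carry_out:
  rows:
    - [[-0.08,0.03,0.04],[-0.1,0,-0.1],1]
    - [[-0.29,0.1,0.14],[-0.3,0,-0.5],1]
    - [[-0.62,0.22,0.29],[-0.5,0,-1.1],1]
    - [[-1.03,0.36,0.48],[-0.9,0,-1.9],1]
    - [[-1.5,0.53,0.7],[-1.3,0,-2.7],1]
    - [[-2.0,0.7,0.93],[-1.7,0,-3.6],1]
    - [[-2.49,0.88,1.16],[-2.1,0,-4.5],1]
    - [[-2.97,1.04,1.38],[-2.5,0,-5.4],1]
    - [[-3.38,1.19,1.58],[-2.9,0,-6.1],1]
    - [[-3.72,1.3,1.73],[-3.1,0,-6.7],1]
    - [[-3.94,1.38,1.83],[-3.3,0,-7.1],1]
    - [[-4.02,1.41,1.87],[-3.4,0,-7.3],1]

```text
clock: 16.65
tool_pos: [0.5775, 0.0568, 0.0187]
eef_rot: [-0.093, 0.972, 0.02, 0.213]
contact_force: [-5.2, -4.0, 7.0]
opening: 0.146
finger_force: 59.8
```

Emit:
carry_out:
  rows:
    - [[0,0,0],[0,0,0],0.7]
    - [[0,0,0],[0,0,0],0.5]
    - [[0,0,0],[0,0,0],0.4]
    - [[0,0,0],[0,0,0],0.4]

```text
clock: 17.05
tool_pos: [0.5826, 0.0603, 0.0189]
eef_rot: [-0.094, 0.971, 0.021, 0.217]
contact_force: [0.0, -0.5, -0.3]
opening: 0.481
finger_force: 0.0
```

```bash
python3 log.py; cat > see.py <<'E'
from fit2 import *
def see(name):
    a=snap('scene',name)['image'];h=cv2.cvtColor(a,cv2.COLOR_RGB2HSV).astype(int)
    m=((h[...,1]<45)&(h[...,2]>90)).astype(np.uint8);m[:,:260]=0;m[:,400:]=0;m[:284]=0;m[356:]=0
    n,l,S_,cc=cv2.connectedComponentsWithStats(m)
    for i in range(1,n):
        if S_[i,4]>60:
            cn=max(cv2.findContours((l==i).astype(np.uint8),0,2)[0],key=cv2.contourArea);print(S_[i],cv2.approxPolyDP(cn,1.5,True).reshape(-1,2).tolist())
E
python3 -c "
from see import *
see('scene6')
s=r.get_state();z=R.from_quat(s['eef_rot']).as_matrix();print('tool yaw',np.arctan2(-z[1,0],-z[0,0]),'grip',(np.array(s['tool_pos'])-.019*z[:,2]).round(4))
U=lambda a:np.array([np.cos(a),np.sin(a)]);S=np.array([.6567,.0682])
print('pred corners if ok',w2p('scene',T(GS-[*(.027*U(.1322)),0],[RR,RL,FLc,FR])).round(1).tolist())
from cor import cor
cor([*(S-.089*U(.1322)),.037],.1322,38)
"
```

```text
17.05 [0.5826 0.0603 0.0189] [-0.0938  0.9715  0.0212  0.2169] [ 0.  -0.5 -0.3] 0.48062052800743393 0.0 [-0.01  0.92 -0.26  2.26  2.76  0.51 -1.13]
[ 304  284   96   72 3053] [[314, 355], [326, 354], [327, 334], [376, 325], [362, 296], [364, 290], [366, 292], [398, 287], [399, 284], [305, 284], [304, 287], [315, 314]]
tool yaw 0.19216419956856973 grip [0.5746 0.0586 0.0361]
pred corners if ok [[303.6, 285.0], [353.9, 276.0], [378.6, 323.1], [323.7, 334.1]]
[ 0.13 -0.16 -0.4 ] [  1.8 -12.8   2.9]
```

Emit:
carry_out:
  rows:
    - [[0.05,-0.08,-0.2],[0.9,-6.4,1.4],0.4]
    - [[0.13,-0.16,-0.4],[1.8,-12.8,2.9],0.4]
    - [[0.13,-0.16,-0.4],[1.8,-12.8,2.9],0.6]
    - [[0.13,-0.16,-0.4],[1.8,-12.8,2.9],0.8]
    - [[0.13,-0.16,-0.4],[1.8,-12.8,2.9],1]
    - [[0.13,-0.16,-0.4],[1.8,-12.8,2.9],1]
    - [[0.13,-0.16,-0.4],[1.8,-12.8,2.9],1]
    - [[0.13,-0.16,-0.4],[1.8,-12.8,2.9],1]
    - [[0.13,-0.16,-0.4],[1.8,-12.8,2.9],1]
    - [[0.13,-0.16,-0.4],[1.8,-12.8,2.9],1]
  newtons: 60

```text
clock: 18.1
tool_pos: [0.5811, 0.0571, 0.0229]
eef_rot: [-0.062, 0.943, 0.021, 0.326]
contact_force: [1.8, -1.3, 3.1]
opening: 0.144
finger_force: 60.0
```

```bash
python3 log.py; python3 -c "
from see import *
p6=fit([FLc],[[376.5,325.5]],[[304.5,286],[315,313.5]])
see('scene7')
s=r.get_state();z=R.from_quat(s['eef_rot']).as_matrix();print('tool yaw',np.arctan2(-z[1,0],-z[0,0]),'tilt',np.degrees(np.arccos(-z[2,2])),'grip',(np.array(s['tool_pos'])-.019*z[:,2]).round(4),'y z',z[2,1])
"
```

```text
18.1 [0.5811 0.0571 0.0229] [-0.0621  0.9431  0.0209  0.3259] [ 1.8 -1.3  3.1] 0.1437177105346214 59.9862982104969 [ 0.02  1.06 -0.37  2.46  2.83  1.07 -1.24]
tray(scene frame) [0.637  0.0595 0.0852] [ 0.5 -0.2 -0.4  0.9]
[ 304  284   96   72 3061] [[314, 355], [326, 355], [326, 335], [329, 333], [376, 325], [362, 296], [364, 290], [366, 292], [398, 287], [399, 284], [305, 284], [304, 287], [315, 314]]
tool yaw 0.1320826599618331 tilt 38.12054553781437 grip [0.5695 0.0556 0.0379] y z -0.0010676659360870158
```

```bash
cat > edge.py <<'E'
from see import *
from scipy.ndimage import map_coordinates
def edgefit(img,p,segs,z,rad=5,it=4,pr=True):
    "segs: [(A,B,tlo,thi)] local 2D edges; snaps to max red-channel gradient along normals"
    I=cv2.GaussianBlur(img[...,2].astype(float),(0,0),.8); x=np.array(p,float)
    for k in range(it):
        loc=[];nrm=[];tgt=[]
        for A,B,lo,hi in segs:
            A,B=np.array(A),np.array(B);t=np.linspace(lo,hi,30)[:,None];L=np.c_[A+(B-A)*t,np.full(30,z)]
            uv=w2p('scene',T(x,L));d=uv[-1]-uv[0];d/=np.linalg.norm(d);n=np.array([-d[1],d[0]])
            w=rad if k<2 else 3
            o=np.arange(-w,w+.01,.25);pts=uv[:,None]+o[None,:,None]*n
            g=np.abs(np.gradient(map_coordinates(I,[pts[...,1],pts[...,0]],order=1),axis=1))
            j=g.argmax(1);ok=g.max(1)>2
            loc+=list(L[ok]);nrm+=[n]*ok.sum();tgt+=list(pts[np.arange(30),j][ok])
        loc,nrm,tgt=map(np.array,(loc,nrm,tgt))
        f=lambda q:((w2p('scene',T(q,loc))-tgt)*nrm).sum(1)
        s=least_squares(f,x,loss='soft_l1',f_scale=.3);x=s.x
    print(x.round(4),'n',len(loc),'med|res|',np.median(np.abs(f(x))).round(2));return x
MAT=[([.095,.075],[-.095,.075],.02,.55),([.095,.075],[.095,-.075],.02,.9),([-.095,-.075],[.095,-.075],.02,.3),([-.095,-.075],[-.095,.075],.02,.2)]
def tray(img,p,segs=None):
    return edgefit(img,p,segs or [([.08,.06],[-.08,.06],.03,.55),([.08,.06],[.08,-.06],.03,.85),([-.08,-.06],[.08,-.06],.03,.5)],.008)
E
python3 -c "
from edge import *
m=edgefit(cv2.imread('pics/scene0.png'),GS,MAT,0.)
for n in('scene6','scene7'):
  for p in([.637,.0595,.09],[.636,.06,.13]): t=tray(cv2.imread(f'pics/{n}.png'),p)
c,s=np.cos(m[2]),np.sin(m[2]);d=m-t;print('need local fwd/left mm',np.round([(c*d[0]+s*d[1])*1e3,(-s*d[0]+c*d[1])*1e3],1),'yaw',d[2])
"
```

```text
[0.6626 0.0654 0.0903] n 120 med|res| 0.5
[0.6405 0.0596 0.3406] n 88 med|res| 1.57
[0.641  0.0598 0.3386] n 89 med|res| 1.58
[0.6406 0.0596 0.3393] n 88 med|res| 1.56
[0.6407 0.0596 0.338 ] n 88 med|res| 1.52
need local fwd/left mm [22.4  3.7] yaw -0.24770944352691454
```

```bash
cat > e2.py <<'E'
from edge import *
SG=[([.08,.06],[-.08,.06],.05,.42),([.08,.06],[.08,-.06],.04,.78),([-.08,-.06],[.08,-.06],.06,.45)]
def go(n,ps):
    I=cv2.imread(f'pics/{n}.png')
    for p in ps: t=edgefit(I,p,SG,.008,rad=2.5)
    return t
def need(t,m=GS):
    c,s=np.cos(m[2]),np.sin(m[2]);d=m-t;print('need fwd/left mm',np.round([(c*d[0]+s*d[1])*1e3,(-s*d[0]+c*d[1])*1e3],1),'yaw',d[2].round(3))
E
python3 -c "
from e2 import *
t=go('scene7',([.637,.0595,.09],[.636,.06,.12],[.635,.061,.15]));need(t)
I=cv2.imread('pics/scene7.png')
print(I[318:338,350].tolist()); print(I[310,360:380].tolist());print(I[300,300:316].tolist())
"
```

```text
[0.6414 0.0592 0.3485] n 89 med|res| 1.29
[0.6418 0.0595 0.3521] n 89 med|res| 1.24
[0.642  0.0597 0.3506] n 88 med|res| 1.25
need fwd/left mm [19.5  2.3] yaw -0.218
[[108, 116, 113], [86, 89, 89], [32, 34, 35], [20, 21, 21], [26, 27, 28], [75, 76, 81], [123, 125, 133], [133, 137, 146], [131, 135, 143], [141, 146, 155], [153, 158, 168], [147, 152, 163], [145, 137, 135], [137, 107, 56], [137, 106, 47], [138, 107, 52], [137, 107, 51], [137, 107, 52], [137, 107, 51], [137, 107, 52]]
[[136, 140, 149], [132, 136, 144], [134, 137, 145], [132, 136, 144], [133, 137, 145], [134, 137, 145], [134, 139, 147], [135, 140, 149], [135, 139, 149], [132, 136, 145], [130, 117, 104], [141, 106, 48], [133, 107, 63], [76, 111, 120], [27, 115, 165], [63, 115, 154], [131, 111, 81], [134, 101, 45], [60, 44, 23], [16, 14, 15]]
[[16, 14, 16], [34, 25, 18], [92, 69, 33], [141, 110, 61], [92, 113, 114], [27, 116, 165], [46, 114, 158], [110, 108, 86], [137, 106, 59], [120, 116, 116], [130, 134, 145], [127, 132, 140], [128, 131, 139], [126, 128, 137], [121, 123, 130], [131, 134, 143]]
```

```bash
cat > e3.py <<'E'
from e2 import *
def cross(v,th): # first index where v goes above th, subpixel
    i=np.argmax(v>th); return i-1+(th-v[i-1])/(v[i]-v[i-1])
def measure(n,rowsL,colsF,rowsR):
    I=cv2.imread(f'pics/{n}.png').astype(float);D=I[...,0]-I[...,2]
    PL=[(c0+cross(D[r_,c0:c0+40],40),r_) for r_,c0 in rowsL]
    PF=[(c,r0+cross(D[r0:r0+30,c],40)) for c,r0 in colsF]
    PR=[(c0-cross(D[r_,c0:c0-30:-1],40),r_) for r_,c0 in rowsR]
    segs=[(PL,[.08,.06,.008],[-.08,.06,.008]),(PF,[.08,.06,0],[.08,-.06,0]),(PR,[-.08,-.06,0],[.08,-.06,0])]
    def f(p):
        e=[]
        for P,A,B in segs:
            a,b=w2p('scene',T(p,[A,B]));d=(b-a)/np.linalg.norm(b-a);e+=list((np.array(P)-a)@[-d[1],d[0]])
        return np.array(e)
    s=least_squares(f,GS-[.02,0,0],loss='soft_l1',f_scale=.3);print(s.x.round(4),np.abs(s.fun).round(1));print(np.round(PL,1).tolist(),np.round(PF,1).tolist(),np.round(PR,1).tolist());return s.x
E
python3 -c "
from e3 import *
t=measure('scene7',[(r_,358) for r_ in range(300,322,2)],[(c,326) for c in range(332,372,3)],[(r_,312) for r_ in range(294,306,2)]);need(t)
need(t,np.array([.6611,.0645,.1322]))
"
```

```text
[0.6311 0.0587 0.1015] [0.4 0.3 0.2 0.2 0.1 0.1 0.1 0.  0.1 0.1 0.2 0.1 0.2 0.2 0.  0.1 0.  0.1
 0.  0.1 0.2 0.  0.1 0.3 0.2 0.  0.2 0.2 0.2 0.1 0.3]
[[365.2, 300.0], [366.2, 302.0], [367.2, 304.0], [368.2, 306.0], [369.2, 308.0], [370.2, 310.0], [371.2, 312.0], [372.2, 314.0], [373.2, 316.0], [374.2, 318.0], [375.2, 320.0]] [[332.0, 333.6], [335.0, 333.2], [338.0, 332.6], [341.0, 331.9], [344.0, 331.5], [347.0, 330.8], [350.0, 330.4], [353.0, 329.8], [356.0, 329.4], [359.0, 328.6], [362.0, 328.2], [365.0, 327.6], [368.0, 326.9], [371.0, 326.5]] [[306.1, 294.0], [307.1, 296.0], [307.9, 298.0], [308.5, 300.0], [309.2, 302.0], [310.1, 304.0]]
need fwd/left mm [30.5  1.8] yaw 0.031
need fwd/left mm [30.5  1.8] yaw 0.031
```

```bash
cat > e4.py <<'E'
from e3 import *
def matfit():
    I=cv2.imread('pics/scene0.png').astype(float)[...,0]
    PL=[(c0-cross(I[r_,c0:c0-30:-1],70),r_) for r_,c0 in [(r_,404) for r_ in range(306,336,2)]]
    PB=[(c,r0-cross(I[r0:r0-30:-1,c],70)) for c,r0 in [(c,366) for c in range(334,388,3)]]
    PR=[(c0+cross(I[r_,c0:c0+30],70),r_) for r_,c0 in [(r_,291) for r_ in range(296,320,2)]]
    segs=[(PL,[.095,.075,0],[-.095,.075,0]),(PB,[.095,.075,0],[.095,-.075,0]),(PR,[-.095,-.075,0],[.095,-.075,0])]
    def f(p):
        e=[]
        for P,A,B in segs:
            a,b=w2p('scene',T(p,[A,B]));d=(b-a)/np.linalg.norm(b-a);e+=list((np.array(P)-a)@[-d[1],d[0]])
        return np.array(e)
    s=least_squares(f,GS,loss='soft_l1',f_scale=.3);print('mat',s.x.round(4),np.abs(s.fun).round(1));print(np.round(PL,1).tolist(),np.round(PB,1).tolist(),np.round(PR,1).tolist());return s.x
E
python3 -c "
from e4 import *
m=matfit();np.save('mat.npy',m)
t=np.array([.6311,.0587,.1015]);need(t,m)
"
```

```text
mat [0.6549 0.0792 0.3571] [14.5 12.8 12.7 11.1 11.5  6.5  5.3  3.9  2.6  1.2  0.1  1.3  2.9  4.6
  6.4  4.8  4.1  3.5  2.9  2.5  1.9  1.2  0.8  0.3  0.4  1.   1.5  2.1
  2.6  3.3  3.9  4.5  5.   1.7  0.9  0.4  0.2  0.8  1.5  2.1  2.6  3.4
  3.8  4.6  5.1]
[[403.5, 306.0], [403.1, 308.0], [404.8, 310.0], [404.5, 312.0], [407.0, 314.0], [402.0, 316.0], [402.2, 318.0], [402.2, 320.0], [402.3, 322.0], [402.2, 324.0], [402.5, 326.0], [402.6, 328.0], [402.2, 330.0], [401.8, 332.0], [401.2, 334.0]] [[334.0, 351.0], [337.0, 350.5], [340.0, 349.9], [343.0, 349.3], [346.0, 348.6], [349.0, 348.0], [352.0, 347.5], [355.0, 346.6], [358.0, 346.0], [361.0, 345.5], [364.0, 344.9], [367.0, 344.3], [370.0, 343.6], [373.0, 342.9], [376.0, 342.5], [379.0, 341.9], [382.0, 341.2], [385.0, 340.5]] [[300.2, 296.0], [300.7, 298.0], [301.6, 300.0], [302.4, 302.0], [303.2, 304.0], [303.8, 306.0], [304.7, 308.0], [305.6, 310.0], [306.2, 312.0], [307.2, 314.0], [307.8, 316.0], [308.7, 318.0]]
need fwd/left mm [29.4 10.9] yaw 0.256
```

```bash
sed -i 's/(r_,404) for/(r_,int(382+(r_-306)*.5)) for/' e4.py; python3 -c "
from e4 import *
m=matfit();np.save('mat.npy',m)
t=np.array([.6311,.0587,.1015]);need(t,m)
s=r.get_state();R0=R.from_quat(s['eef_rot']);
c,s_=np.cos(m[2]),np.sin(m[2])
d=m-t; Rz=R.from_euler('z',d[2])
P0=np.array([t[0]-.0044,t[1]+.0037,0])   # robot-frame tray centre
slide(P0[:2],0,P0[:2]+d[:2],d[2],12)
"
```

```text
mat [0.6625 0.0653 0.142 ] [0.4 0.3 0.2 0.1 0.  0.2 0.1 0.3 0.2 0.1 0.  0.1 0.  0.  0.  0.3 0.1 0.1
 0.1 0.2 0.1 0.1 0.2 0.1 0.  0.  0.1 0.1 0.  0.2 0.3 0.3 0.2 0.2 0.1 0.
 0.1 0.1 0.2 0.2 0.1 0.3 0.2 0.4 0.3]
[[375.9, 306.0], [376.8, 308.0], [377.9, 310.0], [378.8, 312.0], [379.9, 314.0], [381.2, 316.0], [382.2, 318.0], [383.5, 320.0], [384.4, 322.0], [385.5, 324.0], [386.5, 326.0], [387.5, 328.0], [388.6, 330.0], [389.7, 332.0], [390.8, 334.0]] [[334.0, 351.0], [337.0, 350.5], [340.0, 349.9], [343.0, 349.3], [346.0, 348.6], [349.0, 348.0], [352.0, 347.5], [355.0, 346.6], [358.0, 346.0], [361.0, 345.5], [364.0, 344.9], [367.0, 344.3], [370.0, 343.6], [373.0, 342.9], [376.0, 342.5], [379.0, 341.9], [382.0, 341.2], [385.0, 340.5]] [[300.2, 296.0], [300.7, 298.0], [301.6, 300.0], [302.4, 302.0], [303.2, 304.0], [303.8, 306.0], [304.7, 308.0], [305.6, 310.0], [306.2, 312.0], [307.2, 314.0], [307.8, 316.0], [308.7, 318.0]]
need fwd/left mm [32.   2.1] yaw 0.04
[[[-0.05, 0.0, 0.04], [-0.0, -0.0, -0.0], 1], [[-0.19, 0.0, 0.15], [-0.1, -0.0, -0.1], 1], [[-0.39, 0.01, 0.31], [-0.2, -0.0, -0.3], 1], [[-0.65, 0.02, 0.51], [-0.4, -0.0, -0.5], 1], [[-0.95, 0.02, 0.74], [-0.5, -0.0, -0.7], 1], [[-1.26, 0.03, 0.99], [-0.7, -0.0, -0.9], 1], [[-1.57, 0.04, 1.23], [-0.9, -0.0, -1.1], 1], [[-1.86, 0.04, 1.46], [-1.1, -0.0, -1.4], 1], [[-2.12, 0.05, 1.66], [-1.2, -0.0, -1.5], 1], [[-2.33, 0.06, 1.83], [-1.3, -0.0, -1.7], 1], [[-2.47, 0.06, 1.93], [-1.4, -0.0, -1.8], 1], [[-2.51, 0.06, 1.97], [-1.4, -0.0, -1.8], 1]] [ 0.03  1.04 -0.35  2.37  2.87  0.94 -1.2 ]
```

Emit:
carry_out:
  rows:
    - [[-0.05,0,0.04],[0,0,0],1]
    - [[-0.19,0,0.15],[-0.1,0,-0.1],1]
    - [[-0.39,0.01,0.31],[-0.2,0,-0.3],1]
    - [[-0.65,0.02,0.51],[-0.4,0,-0.5],1]
    - [[-0.95,0.02,0.74],[-0.5,0,-0.7],1]
    - [[-1.26,0.03,0.99],[-0.7,0,-0.9],1]
    - [[-1.57,0.04,1.23],[-0.9,0,-1.1],1]
    - [[-1.86,0.04,1.46],[-1.1,0,-1.4],1]
    - [[-2.12,0.05,1.66],[-1.2,0,-1.5],1]
    - [[-2.33,0.06,1.83],[-1.3,0,-1.7],1]
    - [[-2.47,0.06,1.93],[-1.4,0,-1.8],1]
    - [[-2.51,0.06,1.97],[-1.4,0,-1.8],1]

```text
clock: 19.35
tool_pos: [0.6023, 0.0612, 0.0222]
eef_rot: [-0.083, 0.944, 0.028, 0.318]
contact_force: [-27.9, -6.1, 35.6]
opening: 0.143
finger_force: 61.0
```

Emit:
carry_out:
  rows:
    - [[0,0,0],[0,0,0],1]
    - [[0,0,0],[0,0,0],1]

```text
clock: 19.55
tool_pos: [0.6023, 0.0612, 0.0223]
eef_rot: [-0.083, 0.944, 0.028, 0.318]
contact_force: [-26.8, -6.5, 35.0]
opening: 0.142
finger_force: 61.0
```

```bash
python3 log.py; cat > e5.py <<'E'
from e4 import *
def now(n,sl=None):
    snap('scene',n);m=np.load('mat.npy')
    t=measure(n,[(r_,int(366+(r_-306)*.5)) for r_ in range(308,332,2)],[(c,333) for c in range(334,380,3)],[(r_,316) for r_ in range(302,314,2)]);need(t,m)
    return t,m
E
python3 -c "
from e5 import *
t,m=now('scene8')
print(w2p('scene',T(m,[[-.08,-.06,0],[.08,-.06,0],[.08,.06,0],[.08,.06,.008],[-.08,.06,.008]])).round(1).tolist())
"
```

```text
19.55 [0.6023 0.0612 0.0223] [-0.0831  0.9441  0.028   0.3177] [-26.8  -6.5  35. ] 0.14226386970795346 60.96650257240981 [ 0.04  1.03 -0.35  2.38  2.87  0.93 -1.2 ]
[0.6524 0.0634 0.124 ] [0.1 0.2 0.  0.1 0.1 0.1 0.1 0.2 0.2 0.1 4.4 0.2 0.2 0.1 0.3 0.1 0.2 0.
 0.  0.2 0.1 0.2 0.  0.1 0.1 0.1 0.3 0.  0.1 0.  0.2 0.  0.2 0.2]
[[370.8, 308.0], [371.5, 310.0], [372.8, 312.0], [373.7, 314.0], [374.7, 316.0], [375.6, 318.0], [376.7, 320.0], [377.7, 322.0], [378.7, 324.0], [380.0, 326.0], [385.9, 328.0], [381.7, 330.0]] [[334.0, 341.6], [337.0, 340.8], [340.0, 340.4], [343.0, 339.7], [346.0, 339.2], [349.0, 338.5], [352.0, 337.8], [355.0, 337.4], [358.0, 336.6], [361.0, 335.9], [364.0, 335.4], [367.0, 334.7], [370.0, 334.1], [373.0, 333.6], [376.0, 332.8], [379.0, 332.5]] [[309.8, 302.0], [310.5, 304.0], [311.5, 306.0], [312.1, 308.0], [313.1, 310.0], [313.8, 312.0]]
need fwd/left mm [10.3  0.5] yaw 0.018
[[307.0, 295.9], [328.4, 346.7], [383.8, 334.9], [384.1, 332.2], [357.9, 283.6]]
```

Tracking is good, but the force of (−27, −6, +35) N shows the tool pressing the tray down, and the friction makes it lag. I'll ease upward a little and watch the force.

Emit:
carry_out:
  rows:
    - [[-0.06,0,-0.08],[0,0,0],1]
    - [[-0.06,0,-0.08],[0,0,0],1]

```text
clock: 19.8
tool_pos: [0.6044, 0.0613, 0.0224]
eef_rot: [-0.082, 0.944, 0.028, 0.319]
contact_force: [-17.5, -3.8, 22.0]
opening: 0.142
finger_force: 60.5
```

```bash
python3 log.py
```

```text
19.8 [0.6044 0.0613 0.0224] [-0.0824  0.9439  0.0278  0.3186] [-17.5  -3.8  22. ] 0.1423332149793794 60.5175498384051 [ 0.04  1.03 -0.35  2.38  2.86  0.93 -1.2 ]
```

Emit:
carry_out:
  rows:
    - [[-0.04,0,-0.05],[0,0,0],1]
    - [[-0.08,0,-0.1],[0,0,0],1]
    - [[-0.08,0,-0.1],[0,0,0],1]

```text
clock: 20.1
tool_pos: [0.6079, 0.0615, 0.0227]
eef_rot: [-0.082, 0.943, 0.028, 0.32]
contact_force: [-4.4, -1.6, -1.6]
opening: 0.141
finger_force: 60.0
```

```bash
python3 log.py;  python3 -c "
from e5 import *
t,m=now('scene9')"
```

```text
20.1 [0.6079 0.0615 0.0227] [-0.0815  0.9434  0.0276  0.3204] [-4.4 -1.6 -1.6] 0.1411669180001348 60.00518949840625 [ 0.04  1.03 -0.35  2.37  2.86  0.93 -1.2 ]
[0.657  0.0688 0.1985] [1.3 1.  1.1 1.1 0.9 0.7 0.5 0.2 0.  0.2 0.2 0.4 1.  0.6 0.7 0.6 0.3 0.4
 0.3 0.1 0.1 0.  0.4 0.5 0.6 0.7 0.8 1.  0.2 0.5 0.5 0.6 0.9 1.2]
[[374.9, 308.0], [375.9, 310.0], [377.2, 312.0], [378.5, 314.0], [379.6, 316.0], [380.6, 318.0], [381.6, 320.0], [382.6, 322.0], [383.6, 324.0], [384.6, 326.0], [385.9, 328.0], [386.9, 330.0]] [[334.0, 343.8], [337.0, 343.4], [340.0, 342.6], [343.0, 341.8], [346.0, 341.4], [349.0, 340.6], [352.0, 339.9], [355.0, 339.4], [358.0, 338.7], [361.0, 337.9], [364.0, 337.4], [367.0, 336.7], [370.0, 336.1], [373.0, 335.5], [376.0, 334.7], [379.0, 334.1]] [[309.8, 302.0], [310.5, 304.0], [311.5, 306.0], [312.5, 308.0], [313.1, 310.0], [313.8, 312.0]]
need fwd/left mm [ 4.9 -4.2] yaw -0.057
```

```bash
sed -i 's/c0:c0+40\],40)/c0:c0+6],THL)/; s/^def measure/THL=15\ndef measure/' e3.py; python3 -c "
from e5 import *
I=cv2.imread('pics/scene9.png');print(I[312,366:384].tolist());print(I[322,371:390].tolist())
t,m=now('scene10')"
```

```text
[[134, 137, 147], [133, 137, 145], [133, 138, 146], [135, 139, 147], [135, 140, 149], [137, 139, 149], [136, 136, 140], [120, 117, 106], [73, 105, 114], [25, 112, 160], [52, 114, 152], [114, 111, 89], [133, 102, 48], [61, 45, 23], [16, 13, 15], [17, 14, 17], [23, 22, 22], [30, 27, 29]]
[[133, 137, 145], [133, 137, 145], [133, 137, 145], [135, 139, 148], [136, 140, 148], [135, 139, 147], [135, 137, 146], [128, 128, 130], [93, 111, 115], [30, 113, 159], [35, 113, 158], [95, 112, 121], [139, 106, 56], [104, 78, 34], [31, 23, 17], [12, 10, 15], [18, 15, 16], [22, 17, 19], [32, 30, 31]]
[0.6587 0.0639 0.1159] [0.2 0.1 2.2 0.3 0.2 0.3 0.3 0.9 0.9 0.1 1.8 2.2 0.6 0.6 0.4 0.5 0.3 0.1
 0.3 0.  0.2 0.  0.2 0.4 0.3 0.4 0.7 0.6 0.1 0.  0.2 0.4 0.3 0.3]
[[370.3, 308.0], [371.7, 310.0], [370.0, 312.0], [373.8, 314.0], [374.7, 316.0], [375.8, 318.0], [376.8, 320.0], [376.5, 322.0], [377.5, 324.0], [379.4, 326.0], [378.5, 328.0], [379.0, 330.0]] [[334.0, 344.2], [337.0, 343.6], [340.0, 342.8], [343.0, 342.4], [346.0, 341.6], [349.0, 340.8], [352.0, 340.4], [355.0, 339.6], [358.0, 338.8], [361.0, 338.4], [364.0, 337.7], [367.0, 336.9], [370.0, 336.4], [373.0, 335.7], [376.0, 334.9], [379.0, 334.4]] [[309.8, 302.0], [310.5, 304.0], [311.5, 306.0], [312.5, 308.0], [313.2, 310.0], [313.9, 312.0]]
need fwd/left mm [4.  0.9] yaw 0.026
```

```bash
cat > e6.py <<'E'
from e4 import *
def redleft(I,r_,c0):
    R_=I[r_,c0:c0+9,2];b=R_[:2].mean();i=np.argmax(R_<b-25);return c0+i-1+(R_[i-1]-(b-25))/(R_[i-1]-R_[i])
def now2(n,take=True):
    if take: snap('scene',n)
    m=np.load('mat.npy');I=cv2.imread(f'pics/{n}.png').astype(float);D=I[...,0]-I[...,2]
    PL=[(redleft(I,r_,int(366+(r_-306)*.5)),r_) for r_ in range(308,330,2)]
    PF=[(c,333+cross(D[333:363,c],40)) for c in range(334,378,3)]
    PR=[(316-cross(D[r_,316:286:-1],40),r_) for r_ in range(302,314,2)]
    segs=[(PL,[.08,.06,.008],[-.08,.06,.008]),(PF,[.08,.06,0],[.08,-.06,0]),(PR,[-.08,-.06,0],[.08,-.06,0])]
    def f(p):
        e=[]
        for P,A,B in segs:
            a,b=w2p('scene',T(p,[A,B]));d=(b-a)/np.linalg.norm(b-a);e+=list((np.array(P)-a)@[-d[1],d[0]])
        return np.array(e)
    s=least_squares(f,m-[.005,0,0],loss='soft_l1',f_scale=.3);print(s.x.round(4),s.fun.round(1));print(np.round(PL,1).tolist());need(s.x,m)
E
python3 -c "
from e6 import *
now2('scene8',False);now2('scene9',False);now2('scene10',False)"
```

```text
[0.6524 0.0627 0.1132] [-0.7 -0.7 -0.1 -0.1 -0.1 -0.1 -0.1 -0.1 -0.   0.   0.1 -0.4 -0.2 -0.4
 -0.2 -0.2 -0.1  0.  -0.2  0.1  0.2  0.1  0.2  0.3  0.3  0.5 -0.2 -0.1
 -0.3 -0.2 -0.4 -0.4]
[[369.5, 308.0], [370.6, 310.0], [372.1, 312.0], [373.1, 314.0], [374.1, 316.0], [375.1, 318.0], [376.1, 320.0], [377.2, 322.0], [378.2, 324.0], [379.2, 326.0], [380.3, 328.0]]
need fwd/left mm [10.3  1.1] yaw 0.029
[0.6579 0.0643 0.1328] [-0.6 -0.5 -0.4 -0.4 -0.5 -0.5 -0.5  0.3  0.3  0.2  0.1 -0.2 -0.4 -0.2
 -0.1 -0.3 -0.   0.1 -0.1  0.   0.2  0.1  0.1  0.1  0.2  0.3 -0.2 -0.1
 -0.3 -0.4 -0.2 -0.2]
[[370.2, 308.0], [371.3, 310.0], [372.5, 312.0], [373.5, 314.0], [374.5, 316.0], [375.5, 318.0], [376.6, 320.0], [378.5, 322.0], [379.6, 324.0], [380.5, 326.0], [381.5, 328.0]]
need fwd/left mm [4.6 0.4] yaw 0.009
[0.6587 0.0643 0.13  ] [-0.5 -0.4 -0.3 -0.3 -0.3 -0.3 -0.3  0.5  0.5  0.4 -4.7 -0.3 -0.3 -0.2
 -0.4 -0.1 -0.  -0.2  0.   0.2 -0.   0.1  0.3  0.2  0.3  0.5 -0.2 -0.1
 -0.2 -0.4 -0.3 -0.2]
[[370.2, 308.0], [371.4, 310.0], [372.5, 312.0], [373.5, 314.0], [374.5, 316.0], [375.6, 318.0], [376.7, 320.0], [378.6, 322.0], [379.7, 324.0], [380.6, 326.0], [375.9, 328.0]]
need fwd/left mm [3.8 0.5] yaw 0.012
```

Emit:
carry_out:
  rows:
    - [[-0.1,0.02,0.09],[-0.1,0,-0.2],1]
    - [[-0.2,0.04,0.17],[-0.3,0,-0.4],1]
    - [[-0.31,0.05,0.26],[-0.4,0,-0.5],1]
    - [[-0.31,0.05,0.26],[-0.4,0,-0.5],1]
    - [[-0.31,0.05,0.26],[-0.4,0,-0.5],1]

```text
clock: 20.7
tool_pos: [0.6159, 0.0633, 0.0243]
eef_rot: [-0.086, 0.942, 0.029, 0.324]
contact_force: [-1.6, -0.6, -3.6]
opening: 0.143
finger_force: 60.0
```

```bash
python3 log.py;  python3 -c "
from e6 import *
now2('scene11')"
```

```text
20.7 [0.6159 0.0633 0.0243] [-0.0863  0.9416  0.0295  0.3243] [-1.6 -0.6 -3.6] 0.14288601855832478 59.97720958006539 [ 0.04  1.03 -0.35  2.35  2.88  0.91 -1.19]
[0.6653 0.0664 0.1344] [ 2.7  2.7  2.6  0.2 -5.  -5.  -5.1  2.9 -5.2 -5.2 -5.3 -0.3 -0.5 -0.3
 -0.2 -0.4 -0.2 -0.   0.   0.1  0.2  0.1  0.2  0.3  0.3  0.4  0.  -0.1
 -0.2 -0.3 -0.3  0.3]
[[374.4, 308.0], [375.4, 310.0], [376.5, 312.0], [374.8, 314.0], [369.9, 316.0], [371.0, 318.0], [372.0, 320.0], [382.0, 322.0], [374.0, 324.0], [375.0, 326.0], [375.9, 328.0]]
need fwd/left mm [-2.9 -0.7] yaw 0.008
```

Emit:
carry_out:
  rows:
    - [[0.05,0,0.06],[0,0,0],1]
    - [[0.09,0,0.12],[0,0,0],1]
    - [[0.2,-0.03,0.03],[-0.2,0,-0.2],1]
    - [[0.33,-0.06,-0.06],[-0.3,0,-0.4],1]
    - [[0.33,-0.06,-0.06],[-0.3,0,-0.4],1]
    - [[0.33,-0.06,-0.06],[-0.3,0,-0.4],1]

```text
clock: 21.35
tool_pos: [0.6133, 0.0623, 0.023]
eef_rot: [-0.09, 0.941, 0.031, 0.325]
contact_force: [2.6, 0.1, -4.4]
opening: 0.143
finger_force: 59.9
```

```bash
python3 log.py;  python3 -c "
from e6 import *
now2('scene12')"
```

```text
21.35 [0.6133 0.0623 0.023 ] [-0.0905  0.941   0.0309  0.3246] [ 2.6  0.1 -4.4] 0.1431372360115157 59.94991565276621 [ 0.05  1.04 -0.35  2.36  2.89  0.92 -1.19]
[0.6634 0.0648 0.1291] [-0.   0.   3.3  0.7 -4.4 -4.4 -4.4 -4.4  3.5 -4.5 -4.7 -0.8 -0.5 -0.4
 -0.6 -0.2 -0.1 -0.1 -0.   0.1  0.3  0.2  0.4  0.6  0.6  0.7  0.1 -0.1
 -0.3 -0.4 -0.5 -0.2]
[[370.7, 308.0], [371.8, 310.0], [376.5, 312.0], [374.7, 314.0], [370.0, 316.0], [371.0, 318.0], [372.0, 320.0], [373.0, 322.0], [383.0, 324.0], [375.0, 326.0], [375.8, 328.0]]
need fwd/left mm [-0.9  0.6] yaw 0.013
```

```bash
sed -i "s/    segs=\[(PL,\[.08,.06,.008\],\[-.08,.06,.008\]),(PF/    segs=[(PF/" e6.py; sed -i '/np.round(PL,1)/s/print(np.round(PL,1).tolist());//' e6.py; python3 -c "
from e6 import *
for n in('scene10','scene11','scene12'): now2(n,False)
I=cv2.imread('pics/scene12.png')
for r_,c in((312,366),(322,372)): print(I[r_,c:c+16].tolist())"
```

```text
[0.6585 0.0656 0.1508] [ 0.  -0.   0.1 -0.2  0.   0.1 -0.1  0.   0.1 -0.1 -0.   0.1 -0.1 -0.
  0.1 -0.1  0.1 -0.  -0.1  0.   0.2]
need fwd/left mm [ 3.9 -0.9] yaw -0.009
[0.665  0.0677 0.1572] [ 0.1 -0.2 -0.   0.1 -0.2 -0.1  0.1  0.   0.1  0.1 -0.   0.   0.  -0.
  0.  -0.  -0.1 -0.1 -0.1 -0.   0.6]
need fwd/left mm [-2.8 -2. ] yaw -0.015
[0.6629 0.0671 0.1695] [-0.1  0.1  0.1 -0.2  0.   0.1 -0.  -0.   0.   0.1 -0.1  0.   0.1 -0.
 -0.   0.  -0.  -0.1 -0.1 -0.1  0.3]
need fwd/left mm [-0.7 -1.7] yaw -0.027
[[135, 138, 145], [134, 137, 145], [134, 138, 145], [134, 138, 146], [134, 139, 147], [136, 140, 148], [137, 139, 146], [125, 130, 137], [70, 109, 125], [24, 112, 159], [53, 114, 152], [115, 112, 90], [133, 102, 49], [61, 44, 22], [18, 15, 18], [15, 12, 15]]
[[134, 138, 146], [133, 137, 145], [133, 138, 145], [135, 138, 147], [135, 139, 148], [137, 139, 147], [132, 136, 145], [100, 127, 150], [43, 112, 153], [34, 112, 156], [93, 111, 121], [139, 106, 56], [104, 78, 35], [30, 23, 16], [14, 12, 15], [16, 15, 16]]
```

Emit:
carry_out:
  rows:
    - [[0.03,0,0.04],[0,0,0],1]
    - [[0.03,0,0.04],[0,0,0],0.8]
    - [[0.03,0,0.04],[0,0,0],0.6]
    - [[0.03,0,0.04],[0,0,0],0.5]
    - [[0.03,0,0.04],[0,0,0],0.5]

```text
clock: 21.9
tool_pos: [0.6123, 0.0625, 0.0221]
eef_rot: [-0.091, 0.941, 0.031, 0.324]
contact_force: [0.4, 0.3, 0.3]
opening: 0.447
finger_force: 0.0
```

```bash
python3 log.py; python3 -c "
from e6 import *
now2('scene13')
I=cv2.imread('pics/scene13.png')
for r_,c in((312,366),(322,372)): print(I[r_,c:c+16].tolist())"
```

```text
21.9 [0.6123 0.0625 0.0221] [-0.0908  0.9413  0.0311  0.3236] [0.4 0.3 0.3] 0.44676571434091233 0.0 [ 0.05  1.04 -0.35  2.36  2.89  0.92 -1.19]
[0.6628 0.0671 0.168 ] [-0.1  0.   0.   0.   0.   0.   0.2 -0.1 -0.   0.1 -0.1 -0.   0.1 -0.
 -0.   0.1  0.  -0.  -0.1 -0.2  0.3]
need fwd/left mm [-0.6 -1.7] yaw -0.026
[[134, 137, 145], [135, 138, 146], [134, 138, 145], [134, 138, 146], [136, 140, 148], [137, 140, 149], [136, 139, 146], [124, 129, 136], [70, 109, 125], [25, 113, 160], [52, 113, 152], [115, 112, 89], [133, 102, 48], [61, 44, 23], [15, 13, 14], [15, 13, 17]]
[[134, 138, 146], [133, 137, 146], [133, 137, 145], [136, 140, 148], [135, 138, 148], [137, 140, 147], [132, 137, 146], [101, 128, 150], [44, 114, 154], [35, 112, 157], [93, 111, 121], [139, 106, 56], [103, 77, 33], [31, 24, 18], [14, 12, 17], [15, 13, 15]]
```

Released; the tray is about 1.7 mm and 1.5° off. I'll regrip once with the tool yawed back about 3°, so closing the pads trims the yaw.

Emit:
carry_out:
  rows:
    - [[0,-0.06,0],[1.6,0,2.1],0.5]
    - [[0,-0.06,0],[1.6,0,2.1],0.6]
    - [[0,-0.06,0],[1.6,0,2.1],0.7]
    - [[0,-0.06,0],[1.6,0,2.1],0.8]
    - [[0,-0.06,0],[1.6,0,2.1],0.9]
    - [[0,-0.06,0],[1.6,0,2.1],1]
    - [[0,-0.06,0],[1.6,0,2.1],1]
    - [[0,-0.06,0],[1.6,0,2.1],1]
    - [[0,-0.06,0],[1.6,0,2.1],1]
  newtons: 60

```text
clock: 22.85
tool_pos: [0.6127, 0.0612, 0.0221]
eef_rot: [-0.069, 0.943, 0.023, 0.324]
contact_force: [0.9, -0.5, -0.1]
opening: 0.144
finger_force: 60.0
```

```bash
python3 log.py; python3 -c "
from e6 import *
now2('scene14')
I=cv2.imread('pics/scene14.png')
for r_,c in((312,366),(322,372)): print(I[r_,c:c+16].tolist())"
```

```text
22.85 [0.6127 0.0612 0.0221] [-0.0686  0.9432  0.0233  0.3243] [ 0.9 -0.5 -0.1] 0.14383704167282332 59.97644484043121 [ 0.02  1.04 -0.35  2.36  2.84  0.94 -1.21]
[0.6628 0.0671 0.1677] [-0.1 -0.   0.1  0.   0.   0.   0.2 -0.1 -0.   0.1 -0.2 -0.   0.1 -0.
 -0.   0.1  0.  -0.  -0.1 -0.2  0.3]
need fwd/left mm [-0.6 -1.7] yaw -0.026
[[135, 137, 146], [135, 138, 145], [133, 137, 145], [133, 137, 145], [135, 139, 148], [136, 140, 148], [137, 139, 146], [126, 130, 137], [71, 110, 125], [24, 111, 159], [53, 114, 151], [116, 113, 91], [133, 101, 47], [61, 44, 22], [16, 12, 14], [16, 15, 16]]
[[134, 138, 146], [133, 137, 145], [133, 137, 145], [134, 139, 147], [135, 138, 148], [136, 139, 147], [132, 137, 147], [100, 127, 150], [44, 112, 153], [35, 112, 156], [94, 111, 122], [140, 106, 55], [105, 79, 35], [32, 24, 19], [13, 12, 15], [16, 15, 16]]
```

Emit:
carry_out:
  rows:
    - [[0,-0.02,0],[0.5,0,0.6],1]
    - [[0,-0.04,0],[1.0,0,1.3],1]
    - [[0,-0.05,0],[1.4,0,1.8],1]
    - [[0,-0.05,0],[1.4,0,1.8],1]
    - [[0,-0.05,0],[1.4,0,1.8],1]

```text
clock: 23.4
tool_pos: [0.6125, 0.0622, 0.0221]
eef_rot: [-0.051, 0.944, 0.018, 0.325]
contact_force: [0.4, 1.0, -0.3]
opening: 0.142
finger_force: 60.0
```

```bash
python3 log.py; python3 -c "
from e6 import *
now2('scene15')"
```

```text
23.4 [0.6125 0.0622 0.0221] [-0.0506  0.9443  0.0179  0.3246] [ 0.4  1.  -0.3] 0.14229944739049127 60.04648986971006 [ 0.    1.04 -0.35  2.37  2.8   0.96 -1.23]
[0.6628 0.0671 0.1426] [ 0.  -0.  -0.1  0.1 -0.2  0.   0.1 -0.1 -0.   0.1 -0.   0.  -0.  -0.
  0.1 -0.1  0.  -0.  -0.1 -0.1  0.6]
need fwd/left mm [-0.6 -1.7] yaw -0.001
```

Emit:
carry_out:
  rows:
    - [[0,0,0],[0,0,0],0.9]
    - [[0,0,0],[0,0,0],0.7]
    - [[0,0,0],[0,0,0],0.5]
    - [[0,0,0],[0,0,0],0.3]
    - [[0,0,0],[0,0,0],0.2]
    - [[0,0,0],[0,0,0],0.2]

```text
clock: 24.05
tool_pos: [0.6128, 0.0609, 0.0221]
eef_rot: [-0.05, 0.944, 0.017, 0.325]
contact_force: [0.2, -0.1, -0.0]
opening: 0.573
finger_force: 0.0
```

```bash
python3 log.py; python3 -c "
from e6 import *
now2('scene16')
s=r.get_state();R0=R.from_quat(s['eef_rot']);z=R0.as_matrix();q=np.array(s['q'])
yw=np.arctan2(-z[1,0],-z[0,0]);tl=np.degrees(np.arccos(-z[2,2]));g=np.array(s['tool_pos'])-.019*z[:,2];print(yw,tl,g)
u=np.array([np.cos(yw),np.sin(yw),0])
for dx,dz,t in((-.01,.01,tl),(-.025,.022,tl),(-.04,.034,tl-2),(-.055,.046,tl-6),(-.07,.06,tl-10),(-.085,.075,tl-13),(-.10,.09,tl-16),(-.12,.11,tl-20)):
    p,Rt=target(g+dx*u+[0,0,dz],yw,t);q,e=ik(p,Rt,q,w=1e-3)
    print((R0.inv().apply(p-s['tool_pos'])*100).round(1).tolist(),np.degrees((R0.inv()*R.from_matrix(Rt)).as_rotvec()).round(1).tolist(),round(e,4),q.round(2))
"
```

```text
24.05 [0.6128 0.0609 0.0221] [-0.0498  0.9443  0.017   0.3248] [ 0.2 -0.1 -0. ] 0.5729750317869174 0.0 [ 0.    1.04 -0.35  2.37  2.79  0.96 -1.23]
[0.6628 0.0671 0.1426] [ 0.  -0.  -0.1  0.1 -0.2  0.   0.1 -0.1  0.   0.1 -0.  -0.  -0.   0.
  0.1 -0.1  0.  -0.  -0.1 -0.1  0.6]
need fwd/left mm [-0.6 -1.7] yaw -0.001
0.10550126821390791 37.95623434991532 [0.601111   0.05971879 0.03708843]
[0.2, 0.0, -1.4] [-0.0, -0.0, 0.0] 0.0 [ 0.    1.02 -0.36  2.4   2.79  0.97 -1.24]
[0.6, -0.0, -3.3] [-0.0, -0.0, 0.0] 0.0 [-0.    1.   -0.37  2.45  2.78  1.   -1.26]
[1.1, -0.0, -5.1] [-0.0, 2.0, -0.0] 0.0 [-0.01  0.95 -0.37  2.47  2.76  0.94 -1.25]
[1.7, -0.0, -7.0] [-0.0, 6.0, -0.0] 0.0 [-0.01  0.88 -0.35  2.45  2.71  0.78 -1.23]
[2.2, -0.0, -9.1] [-0.0, 10.0, -0.0] 0.0 [-0.03  0.8  -0.32  2.43  2.67  0.62 -1.2 ]
[2.5, -0.0, -11.2] [-0.0, 13.0, -0.0] 0.0 [-0.05  0.74 -0.28  2.41  2.63  0.49 -1.17]
[2.9, -0.0, -13.3] [-0.0, 16.0, -0.0] 0.0 [-0.08  0.68 -0.22  2.4   2.59  0.35 -1.14]
[3.3, -0.0, -16.2] [-0.0, 20.0, -0.0] 0.0 [-0.15  0.6  -0.1   2.37  2.56  0.17 -1.1 ]
```

Emit:
carry_out:
  rows:
    - [[0.2,0,-1.4],[0,0,0],0]
    - [[0.6,0,-3.3],[0,0,0],0]
    - [[1.1,0,-5.1],[0,2,0],0]
    - [[1.7,0,-7.0],[0,6,0],0]
    - [[2.2,0,-9.1],[0,10,0],0]
    - [[2.5,0,-11.2],[0,13,0],0]
    - [[2.5,0,-11.2],[0,13,0],0]
    - [[2.5,0,-11.2],[0,13,0],0]

```text
clock: 24.9
tool_pos: [0.5254, 0.0518, 0.0955]
eef_rot: [-0.052, 0.975, 0.011, 0.217]
contact_force: [-0.1, 0.4, 0.5]
opening: 1.002
finger_force: 0.0
```

```bash
python3 log.py; python3 -c "
from e6 import *
now2('scene17')
snap('top','top17')
# jar/other check: difference of positions of bystanders between first and last scene pictures
a=cv2.imread('pics/scene0.png').astype(int);b=cv2.imread('pics/scene17.png').astype(int)
for n,(x0,y0,x1,y1) in dict(carton=(150,300,216,380),bottle=(422,182,456,250),brush=(455,270,510,345),sjar=(240,312,264,342)).items():
    print(n,np.abs(a-b)[y0:y1,x0:x1].mean().round(1))
"
```

```text
24.9 [0.5254 0.0518 0.0955] [-0.0516  0.9747  0.0113  0.217 ] [-0.1  0.4  0.5] 1.002451342858953 0.0 [-0.04  0.74 -0.28  2.41  2.62  0.49 -1.16]
[0.6628 0.0671 0.1425] [ 0.  -0.  -0.1  0.1 -0.2  0.   0.1 -0.1 -0.   0.1 -0.   0.  -0.   0.
  0.1 -0.1  0.1 -0.  -0.1 -0.1  0.6]
need fwd/left mm [-0.6 -1.7] yaw -0.0
carton 7.5
bottle 1.8
brush 1.5
sjar 1.5
```

```bash
python3 -c "
from h import *
a=cv2.imread('pics/top0.png').astype(int);b=cv2.imread('pics/top17.png').astype(int)
print('carton top',np.abs(a-b)[125:180,415:470].mean())
a=cv2.imread('pics/scene0.png').astype(int);b=cv2.imread('pics/scene17.png').astype(int)
print('carton low',np.abs(a-b)[335:380,150:216].mean())
I=b
# lower jar part and disc below canopy rear edge, tray seen from the scene camera
print(I[300:326:3,330:362:4].mean(2).astype(int))
t=np.array([.6623,.0665,.1425]);c,s=np.cos(t[2]),np.sin(t[2])
" ; python3 -c "
from fit2 import *
t=np.array([.6628,.0671,.1425])
print('jar base front',w2p('scene',T(t,[[.062,0,.008],[.035,0,.063],[.035,.027,.03],[.035,-.027,.03],[.071,0,.008]])).round(1).tolist())"
```

```text
carton top 1.6346005509641874
carton low 2.127384960718294
[[147 135 109 140 140 139 140 140]
 [132 134 137 141 141 141 140 141]
 [132 132 136 141 142 140 140 141]
 [134 131 138 129 145 140 141 146]
 [135 136 136 132 148 155 156 150]
 [136 135 131 123 141 155 156 143]
 [138 140  44 137 145 139 143 157]
 [139 136  51 102 142 160 161 149]
 [140 136  29  98 107 118 120 117]]
jar base front [[354.6, 331.9], [351.3, 303.5], [362.9, 312.9], [338.3, 317.9], [356.0, 335.0]]
```

```bash
python3 -c "
from plant import r
print(r.finish_job())"
```

```text
the job is handed in; nothing more can be done
None
```

The tray is on the mat under the canopy, about 2 mm off centre and square by the camera, with its grip towards the open front, the jar upright on it and the gripper clear. The job is handed in, at about 25 s. The first grip slipped mid-slide, and while nudging the tray into place at the end the arm pulled up slightly and may briefly have lifted its rear edge by about 1 mm.

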